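# Level the alcove shelf and hold the check

## Task

Stand the toppled spirit level upright at the middle of the low cream shelf board, lengthwise along it and let go, then turn the knob of the levelling foot so that the bubble sits centred between its two lines while the level is pressed firmly down (the springy board must be pushed fully home). Finish holding: keep pressing the level like that, bubble centred, touching neither board nor knob. Leave the bowl and the metal case alone.

Things in the scene. Friction and masses are not known exactly. Their poses are not given: they have to be found in the camera images.
- level_centre (a point): Centre of the loose pocket spirit level: aluminium block 70 mm long (its x) x 30 thick (y) x 46 tall (z, base to top), 150 g, vial in a window near the top. Origin 23 mm above its base. It starts lying on a 70 x 46 face on the table, its z level and pointing to the robot's left (+y) within 30 degrees. Grip its solid ends (x faces, 70 mm apart); its flat top may be pressed anywhere.
- bubble (a joint): Offset in m of the dark bubble (14 mm long) along the level's x, 0 centred, limits +-0.019; black lines 10 mm either side of centre. With the level upright it drifts to the higher end, about 0.35 m per rad of tilt (6 mm per degree), and settles in about 1.5 s. Meaningless while the level lies on its side.
- shelf_mid (a point): Middle of the top face of the cream MDF board, 160 (x) x 300 (y, its length) x 18 mm, some 60 to 75 mm above the table; z is its upward normal. Hinged at its +y end; its -y end is carried by the levelling foot and starts too low. It floats on a spring: with the level on it, pressing at the middle moves it from about 1.5 N and brings it home at about 4 N; 8 to 15 N is a good firm press.
- float (a joint): How far the board's -y end floats above home, rad: about 0.022 unpressed (bubble then reads about 8 mm more towards the foot than when pressed), 0 pressed fully home.
- foot_grip (a point): Grip point of the levelling foot's knob, on its vertical axis, 187 mm from the stand's middle, just past the board's -y end on an aluminium post, about 114 mm above the table (fixed height). The knob is an upright bar 46 mm long (this point's x), 12 mm wide (y), 26 mm tall; this point is 11 mm below its top, 15 mm above its underside. Under it a round skirt, 19 mm radius.
- foot (a joint): Knob angle, rad, growing clockwise seen from above, limits -0.5 to 2.6; stays where left (friction about 0.25 N m). Each rad clockwise tilts the board's -y end up 0.035 rad (about 10 mm), moving the bubble of a level along the board about 12 mm towards the foot. Needs about 0.6 to 1.9 rad clockwise from its start; differs each time.
- bowl: Bystander: wooden bowl, 110 mm across, 45 mm tall, with a green glass marble and a pink ball in it. Origin under its centre. Leave it alone.
- case: Bystander: closed aluminium jacks case, 57 x 172 x 31 mm, lying on the table between robot and shelf. Origin under its centre. Leave it alone.
Not all that is in view belongs to the job. What is meant by the part that bears level_centre is not purple or red, and is the smaller of those in its own colour.

How it is judged:
By the outcome, as a careful person would: the job done as asked, in the order asked, and still so for the second after the job is handed in, while the arm keeps its last pose, push and grip.
It also fails if it takes over 72 s, if anything falls off the work surface, if the arm or the gripper's body presses on something with over 40 N, if the wrist force passes 120 N, or if a joint passes its speed limit or range.

## Robot

A 7-joint arm with a two-finger parallel gripper is mounted at the origin on the work surface. World frame = base frame: x ahead of the robot, y to its left, z up, the work surface at z = 0. Lengths are in m, angles in rad, forces in N, time in s.
With the tool pointing down it reaches from about 0.425 to 0.925 m from the base axis. Payload 6.8 kg.
Tool frame: the origin (TCP) lies midway between the tips of the shut fingers; the grasp point (between the pads) lies 19 mm behind it; z points along the fingers, y is the direction in which the jaws open and shut (so a half turn about z gives the same grasp; the last joint's range is limited). The gripper opens to 85 mm and grips with 20 to 120 N. Pads are 22 mm wide; open, the fingers measure 114 mm over their backs; the gripper's body (76 mm by 85 mm) begins 54 mm behind the grasp point. The pads swing forward as they close: fully open they stand 13 mm farther back than shut.
Start: joints at [-1.257, 0.477, 0.022, 1.555, -0.011, 1.109, -0.083], TCP at [0.276, 0.616, 0.231] pointing down, gripper open.
Joint ranges: [-2.96, 2.96], [-0.34, 2.1], [-1.41, 1.46], [0.24, 2.44], [-1.37, 4.51], [0.17, 1.92], [-2.96, 2.96]. Speed limits (rad/s): [2.39, 2.39, 3.14, 3.14, 3.14, 3.14, 3.14].

## Interface

Orientations are given as a unit quaternion [w, x, y, z].
In Python, from station import bot gives the robot as it stands.
- The arm moves only by the shell command python3 -m jog 'ROWS' [FORCE]. ROWS is JSON, a list of rows, each a list of 3 entries, a list of its own where there are three numbers: the shift along the tool's x, y, z in mm, then the turn, a rotation vector about the tool's x, y, z in degrees, then the closure, from -1 (fully open) to 1 (shut). A call has 1 to 12 rows; each row shifts and turns the commanded pose from where the row before left it, along the tool's axes as they then stand; what a row does not reach is not made up. A row lasts 1/8 s, in which the tool goes at most 62.5 mm and 10.7 degrees, less where a joint would pass 70% of its speed; a pose out of reach is approached as far as the arm can. A call is refused whole if a number of a shift passes 62.5 or a number of a turn 10.7, either way. A call with a gripper value outside its range is refused whole. The fingers move at their own pace and stop on an object; FORCE is the grip in N (left out, the last holds). Time passes only in rows, so rows that do not move let the fingers close. It gives the time, the measured TCP pose, the force and the opening at its end, in the units of the state.
- bot.get_obs(): the state, without advancing time (a new reading comes with each control period).
- bot.read_camera(name): name is "side" or "top"; returns (picture, depth): 400x640x3 uint8, red, green, blue; 400x640 float32, m along the optical axis (not along the pixel's ray), 0 where there is no reading.
- bot.camera_info(name): a dict with "fx", "fy", "cx", "cy" (pixels), "world_from_camera" (4x4, takes a point from camera to world coordinates). Camera axes: x right, y up, looking along -z (the intrinsics and any distortion apply to the point x, -y, -z); pixel columns grow to the right and rows downward; lengths in m; the calibration is good to about 2 mm. A picture is of the moment at which its call begins. camera_info takes no time and is no camera call.
- bot.hand_in(): hands the job in, once; it reports no verdict.
Trained networks look in the newest picture that a camera, given by its name, has taken for a name from the list of things; names that differ only in an ending like _2 or _b are one class to them, and where a whole thing is asked for, a point or a joint stands for the part that bears it (a point fixed in the world has none). Each returns a list of dicts, best first, with "score" (0 to 1); they miss things now and then, are a little off and sometimes report something else, mostly with a low value. They report only what shows in the picture. A call takes as long as a camera call. They do not tell look-alikes from the thing itself.
- bot.find_in(camera, thing): "xy" ([column, row] as shares, 0 to 1, of the picture: columns of its width, rows of its height, amid what is visible of it).
- bot.cut_out(camera, thing): "pixels" (400x640 bool, what is visible of it) and "xy" ([column, row] as shares, 0 to 1, of the picture: columns of its width, rows of its height, amid what is visible of it).
- bot.landmark_of(camera, thing): "xy" ([column, row] as shares, 0 to 1, of the picture: columns of its width, rows of its height: a listed point, or the origin of a listed thing).
The state is a dict: "t": time; "q": joint angles; "joint_vel": joint speeds; "joint_torque": joint torques, N m; "eef_pos": TCP position; "tool_rot": TCP orientation; "contact_force": force on the tool from outside, world axes, zero at the start; "torque": the same for the moment, N m; "gripper_width": opening from 0.0 (shut) to 1.0 (fully open).
Only numpy, scipy, OpenCV 4.12 (cv2) and the standard library are available. Lean on these libraries where they do the work, as an engineer would, in place of code of your own. Each camera call takes 0.05 s, during which the arm holds its last target.

## Working session

There is one attempt and no reset: what is moved stays moved. The work goes in short steps, Python scripts to look and compute and a shell command to move; the robot and the scene stay as the last step left them, time stands still between calls to the robot, and variables do not carry over. Pictures are saved under pics/ and viewed, and the job is handed in when it is done.

```bash
ls; mkdir -p pics; python3 - <<'E'
from station import bot
import cv2,numpy as np
o=bot.get_obs(); print({k:np.round(v,3).tolist() for k,v in o.items()})
for c in("side","top"):
    p,d=bot.read_camera(c); cv2.imwrite(f"pics/{c}0.png",p[:,:,::-1]); i=bot.camera_info(c); print(c,i["fx"],i["fy"],i["cx"],i["cy"],np.round(i["world_from_camera"],4).tolist(), [k for k in i])
E
```

```text
pics
{'t': 0.0, 'q': [-1.257, 0.478, 0.022, 1.556, -0.011, 1.109, -0.083], 'joint_vel': [-0.001, -0.0, 0.0, -0.002, -0.002, -0.001, -0.001], 'joint_torque': [-0.001, -59.647, 1.608, -28.119, 0.012, 0.01, 0.0], 'eef_pos': [0.276, 0.615, 0.23], 'tool_rot': [-0.0, 0.209, 0.978, -0.001], 'contact_force': [0.698, 0.442, -0.169], 'torque': [0.037, -0.014, 0.043], 'gripper_width': 1.0}
side 370.2908522117561 370.2908522117561 317.5724337214739 196.40700179680826 [[0.9931, 0.0746, -0.0909, 0.413], [-0.1175, 0.6607, -0.7414, -0.5548], [0.0048, 0.7469, 0.6649, 0.6455], [0.0, 0.0, 0.0, 1.0]] ['fx', 'fy', 'cx', 'cy', 'world_from_camera']
top 426.9713435518157 426.9713435518157 319.40977979522575 199.08820350334443 [[0.0048, 0.9828, -0.1845, 0.3], [-1.0, 0.0036, -0.0063, 0.0461], [-0.0055, 0.1845, 0.9828, 1.1576], [0.0, 0.0, 0.0, 1.0]] ['fx', 'fy', 'cx', 'cy', 'world_from_camera']
```

View pics/side0.png

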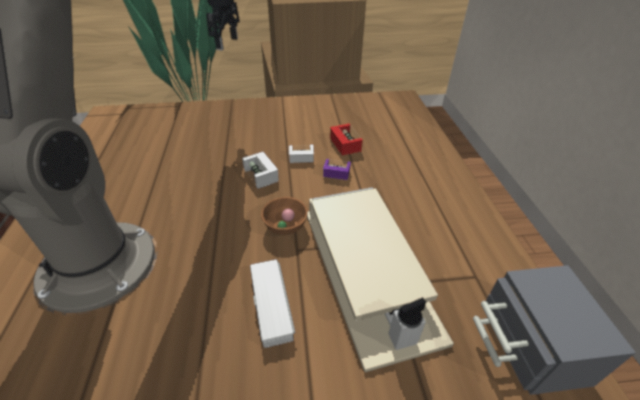

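View pics/top0.png

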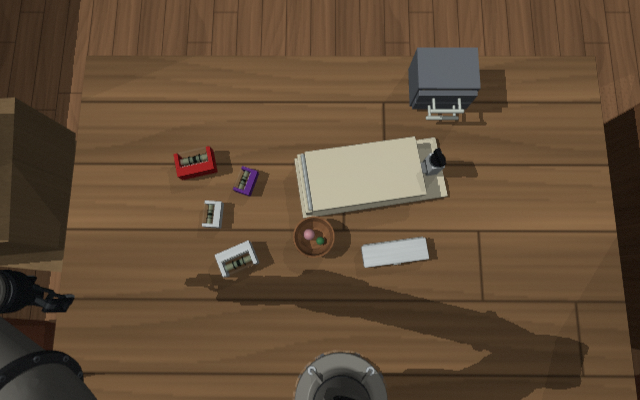

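```bash
cat > h.py <<'E'
from station import bot
import cv2,numpy as np
def px2w(cam,u,v,depth=None,z=None):
    i=bot.camera_info(cam);T=np.array(i["world_from_camera"])
    r=np.array([(u-i["cx"])/i["fx"],-(v-i["cy"])/i["fy"],-1.])
    R=T[:3,:3]@r
    s=depth if depth is not None else (z-T[2,3])/R[2]
    return T[:3,3]+s*R
def w2px(cam,p):
    i=bot.camera_info(cam);T=np.array(i["world_from_camera"])
    c=T[:3,:3].T@(np.array(p)-T[:3,3]); return i["cx"]+i["fx"]*c[0]/-c[2], i["cy"]-i["fy"]*c[1]/-c[2]
def cloud(cam,d,mask=None):
    i=bot.camera_info(cam);T=np.array(i["world_from_camera"])
    v,u=np.nonzero((d>0) if mask is None else (mask&(d>0)))
    z=d[v,u]
    c=np.stack([(u-i["cx"])/i["fx"]*z,-(v-i["cy"])/i["fy"]*z,-z],1)
    return c@T[:3,:3].T+T[:3,3],u,v
def st():
    o=bot.get_obs(); print({k:np.round(o[k],4).tolist() for k in("t","q","eef_pos","tool_rot","contact_force","torque","gripper_width")})
    return o
E
python3 - <<'E'
from h import *
im={}
for c in("side","top"):
    p,d=bot.read_camera(c); im[c]=(p,d)
    for t in ("level_centre","foot_grip","shelf_mid"):
        for r in bot.landmark_of(c,t):
            u,v=r["xy"][0]*640,r["xy"][1]*400
            dd=d[int(v),int(u)]
            print(c,t,round(r["score"],2),round(u,1),round(v,1),px2w(c,u,v,depth=dd).round(4))
np.savez("d0.npz",sp=im["side"][0],sd=im["side"][1],tp=im["top"][0],td=im["top"][1])
p,d=im["top"]
# cloud analysis of small white level
for name,(u0,u1,v0,v1) in {"small":(196,228,195,234),"large":(210,262,236,282)}.items():
    m=np.zeros(d.shape,bool);m[v0:v1,u0:u1]=1
    P,u,v=cloud("top",d,m); k=P[:,2]>0.015; Q=P[k]
    r=cv2.minAreaRect(Q[:,:2].astype(np.float32)*1000); print(name,r,np.percentile(Q[:,2],[50,95]), Q.mean(0), np.median(P[~k,2]))
a=cv2.resize(p[190:290,160:270],None,fx=5,fy=5,interpolation=cv2.INTER_CUBIC)
cv2.imwrite("pics/crop0.png",a[:,:,::-1])
p=im["side"][0]
a=cv2.resize(p[110:200,230:370],None,fx=5,fy=5,interpolation=cv2.INTER_CUBIC)
cv2.imwrite("pics/crop1.png",a[:,:,::-1])
E
```

```text
side level_centre 0.92 346.9 137.3 [0.6195 0.3982 0.025 ]
side level_centre 0.83 263.2 164.1 [0.3643 0.2688 0.0396]
side level_centre 0.73 336.3 170.6 [0.5613 0.2363 0.0253]
side level_centre 0.72 300.8 155.8 [0.4711 0.3233 0.0203]
side foot_grip 0.69 412.5 310.5 [ 0.6029 -0.2559  0.1193]
side shelf_mid 0.2 269.1 303.2 [ 0.3708 -0.1597  0.0308]
top level_centre 0.87 243.1 176.7 [0.5737 0.2617 0.0263]
top level_centre 0.73 214.1 215.4 [0.4667 0.3352 0.0274]
top level_centre 0.63 237.4 258.5 [0.3537 0.2729 0.0032]
top level_centre 0.6 197.1 167.4 [0.5951 0.3837 0.0427]
top foot_grip 0.79 440.5 157.1 [ 0.6018 -0.2498  0.1254]
top shelf_mid 0.64 362.2 168.2 [ 0.5871 -0.0589  0.0699]
small ((471.08941650390625, 342.3337097167969), (47.20866775512695, 70.65557861328125), 86.51581573486328) [0.02806524 0.03291184] [0.47027019 0.34034881 0.02647255] -3.695398878944545e-05
large ((351.2371826171875, 270.4751281738281), (63.01692581176758, 96.44210052490234), 23.90570068359375) [0.03896196 0.04410293] [0.35231611 0.27051881 0.03599521] -0.00017305136290035605
```

```bash
python3 - <<'E'
from h import *
z=np.load("d0.npz")
p=z["tp"]; a=cv2.resize(p[120:225,285:460],None,fx=4.5,fy=4.5,interpolation=cv2.INTER_CUBIC)
cv2.imwrite("pics/crop2.png",a[:,:,::-1])
E
```

```text
(no output)
```

View pics/crop0.png

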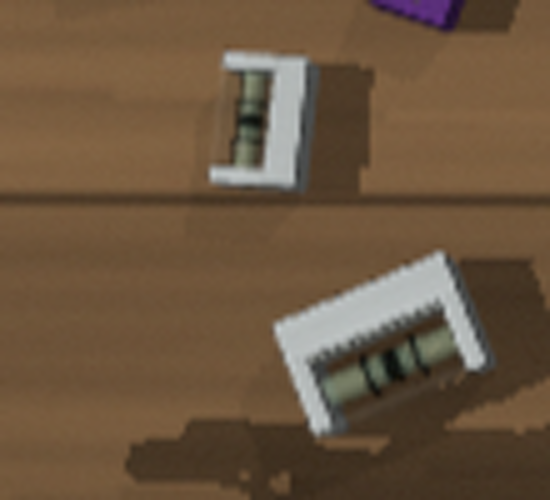

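View pics/crop1.png

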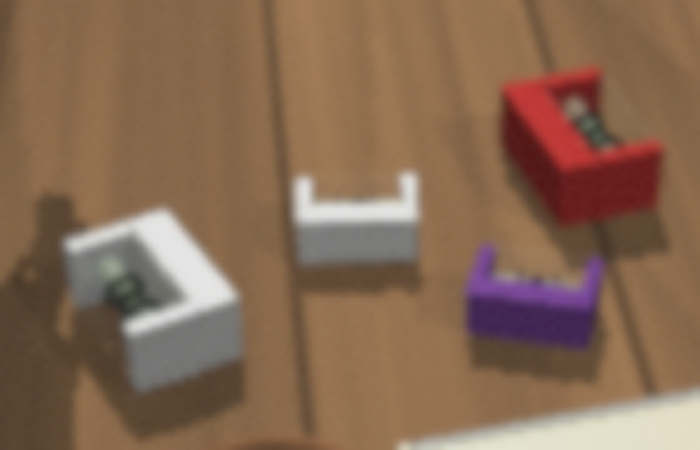

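View pics/crop2.png

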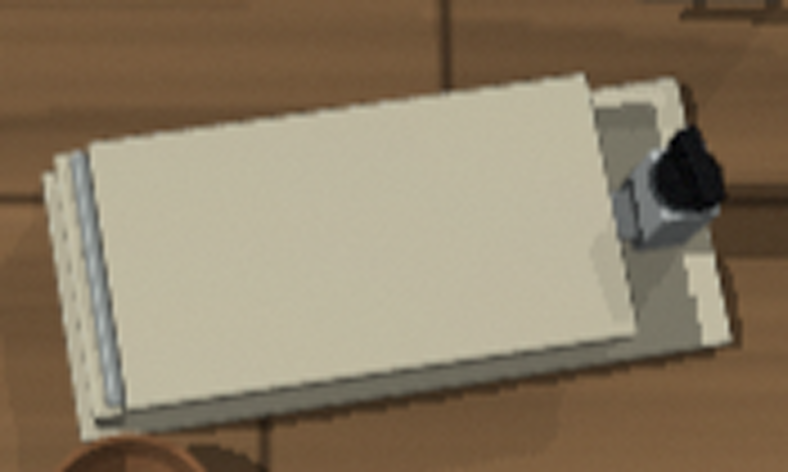

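The level-like things are red (195,162), purple (245,181), small white (212,214) and large white (236,259). The description (not purple or red, smaller of its colour) picks the small white one. The crop shows its vial and window towards +y, and it measures about 47 x 71 mm. Next I'll measure the shelf and knob.

```bash
cat > plane.py <<'E'
from h import *
def fit(P,it=8,th=0.006):
    k=np.ones(len(P),bool)
    for _ in range(it):
        A=np.c_[P[k,:2],np.ones(k.sum())]; c=np.linalg.lstsq(A,P[k,2],rcond=None)[0]
        r=P[:,2]-np.c_[P[:,:2],np.ones(len(P))]@c; k=np.abs(r)<th
    return c,k,r[k].std()
E
python3 - <<'E'
from plane import *
z=np.load("d0.npz")
for cam,p,d in(("top",z["tp"],z["td"]),("side",z["sp"],z["sd"])):
    P,u,v=cloud(cam,d)
    b=(P[:,0]>.45)&(P[:,0]<.72)&(P[:,1]>-.27)&(P[:,1]<.13)&(P[:,2]>.045)&(P[:,2]<.09)
    rgb=p[v,u].astype(int); 
    cream=(rgb[:,0]>150)&(rgb[:,2]>110)
    Q=P[b&cream]; c,k,s=fit(Q); Q=Q[k]
    r=cv2.minAreaRect(Q[:,:2].astype(np.float32)); print(cam,"board plane",c.round(4),s,len(Q),"rect",r)
    # table
    t=(np.abs(P[:,2])<.012)&(P[:,0]>.4)&(P[:,0]<.75)&(P[:,1]>-.35)&(P[:,1]<.25); c,k,s=fit(P[t]); print(" table",c.round(4),s,k.sum())
    f=(P[:,0]>.54)&(P[:,0]<.68)&(P[:,1]>-.31)&(P[:,1]<-.18)&(P[:,2]>.09)&(P[:,2]<.14)
    F=P[f]; print(" foot",len(F),F.mean(0),np.percentile(F[:,2],[5,50,90,99]))
    T=F[F[:,2]>.117]; 
    if len(T)>4: print("  top",len(T),cv2.minAreaRect(T[:,:2].astype(np.float32)),T.mean(0))
p=z["tp"]; a=cv2.resize(p[140:190,410:460],None,fx=10,fy=10,interpolation=cv2.INTER_CUBIC)
p=z["sp"]; b=cv2.resize(p[285:360,375:450],None,fx=6.6667,fy=6.6667,interpolation=cv2.INTER_CUBIC)
b=cv2.resize(b,(500,500))
cv2.imwrite("pics/knob.png",np.clip(cv2.resize(np.hstack([a,b]),(800,400))[:,:,::-1]*1.6,0,255).astype(np.uint8))
E
```

```text
top board plane [-0.0062  0.0327  0.0759] 0.002000785645111256 6629 rect ((0.574770450592041, -0.061542198061943054), (0.1592932641506195, 0.30794891715049744), 8.9091157913208)
 table [ 0.0002 -0.0014  0.0004] 0.002187730446890409 15898
 foot 251 [ 0.60063175 -0.24540129  0.11014456] [0.09147042 0.10902147 0.12644608 0.12861212]
  top 101 ((0.6034243702888489, -0.24960681796073914), (0.04572807997465134, 0.013017023913562298), 18.569488525390625) [ 0.60258729 -0.24913789  0.12459752]
side board plane [-0.0038  0.0334  0.0723] 0.0010713071162402098 9130 rect ((0.5754942297935486, -0.057817161083221436), (0.1602025330066681, 0.311212956905365), 9.166946411132812)
 table [ 0.0008 -0.0004 -0.002 ] 0.001190506115814381 21759
 foot 586 [ 0.60450174 -0.25336892  0.10908271] [0.09085262 0.10907312 0.12382958 0.12520422]
  top 225 ((0.6054755449295044, -0.2479255199432373), (0.04560968652367592, 0.012655245140194893), 19.056550979614258) [ 0.60484752 -0.24903822  0.12265834]
```

View pics/knob.png

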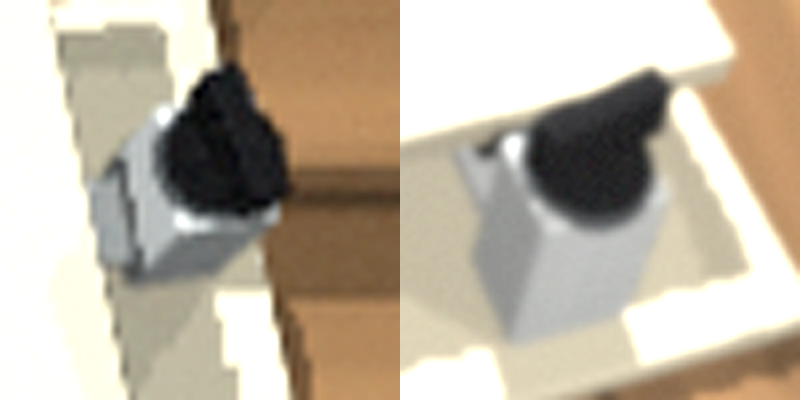

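```bash
cat >> h.py <<'E'
from scipy.spatial.transform import Rotation as Ro
def pose():
    o=bot.get_obs(); q=o["tool_rot"]; return np.array(o["eef_pos"]),Ro.from_quat([q[1],q[2],q[3],q[0]])
def frame(yaw_deg,fwd_deg,alpha):  # tool y at yaw, tool z tilted alpha from down towards heading fwd_deg
    y=np.array([np.cos(np.radians(yaw_deg)),np.sin(np.radians(yaw_deg)),0])
    f=np.array([np.cos(np.radians(fwd_deg)),np.sin(np.radians(fwd_deg)),0])
    f=f-y*(f@y); f/=np.linalg.norm(f)
    z=np.sin(np.radians(alpha))*f+np.array([0,0,-np.cos(np.radians(alpha))])
    return Ro.from_matrix(np.stack([y,np.cross(y,z),z],1)[:,[1,0,2]])
def plan(pt,R):
    p,r=pose(); d=r.inv(); s=d.apply(np.array(pt)-p)*1000; w=np.degrees((d*R).as_rotvec())
    s2=R.inv().apply(np.array(pt)-p)*1000
    print("shift in present tool axes mm",s.round(1),"| turn deg",w.round(1),"| shift in the final axes",s2.round(1))
E
python3 - <<'E'
from h import *
z=np.load("d0.npz")
P,u,v=cloud("side",z["sd"]); k=(P[:,0]>.42)&(P[:,0]<.53)&(P[:,1]>.29)&(P[:,1]<.40)&(P[:,2]>.014)&(P[:,2]<.05)
Q=P[k]; print(len(Q),cv2.minAreaRect(Q[:,:2].astype(np.float32)*1000),np.percentile(Q[:,2],[10,50,90]),np.percentile(Q[:,:2],[1,99],axis=0))
P,u,v=cloud("top",z["td"]); k=(P[:,0]>.42)&(P[:,0]<.53)&(P[:,1]>.29)&(P[:,1]<.40)&(P[:,2]>.022)
Q=P[k]; print(len(Q),cv2.minAreaRect(Q[:,:2].astype(np.float32)*1000),np.percentile(Q[:,:2],[1,99],axis=0))
R=frame(-3.5,-93.5,30); print(R.as_matrix().round(3))
plan([0.471,0.34,0.15],R)
plan([0.471,0.34,0.15],frame(-3.5,-93.5,0))
E
```

```text
307 ((473.25921630859375, 345.1909484863281), (52.33066940307617, 69.74522399902344), 85.6983642578125) [0.01647884 0.02508366 0.02874816] [[0.43737732 0.31874222]
 [0.50660701 0.36962491]]
309 ((471.121337890625, 342.331787109375), (47.20866775512695, 70.5915756225586), 86.51581573486328) [[0.43532064 0.31801511]
 [0.50547219 0.36624509]]
[[ 0.053  0.998 -0.031]
 [ 0.864 -0.061 -0.499]
 [-0.5    0.    -0.866]]
shift in present tool axes mm [-290.5 -172.    81.3] | turn deg [ 18.1 -26.2  67.7] | shift in the final axes [-187.5  211.1  202.1]
shift in present tool axes mm [-290.5 -172.    81.3] | turn deg [-0.   0.  69.3] | shift in the final axes [-263.4  211.1   81.3]
```

```bash
python3 -m jog '[[[-49,-29,13],[0,0,0],-1],[[-49,-29,13],[0,0,0],-1],[[-49,-29,13],[0,0,0],-1],[[-49,-29,13],[0,0,0],-1],[[-48,-28,14],[0,0,0],-1],[[-47,-28,15],[0,0,0],-1]]' 40; python3 -m jog '[[[0,0,0],[2.2,-3.2,8.4],-1],[[0,0,0],[2.2,-3.2,8.4],-1],[[0,0,0],[2.2,-3.2,8.4],-1],[[0,0,0],[2.2,-3.2,8.4],-1],[[0,0,0],[2.2,-3.2,8.4],-1],[[0,0,0],[2.3,-3.3,8.5],-1],[[0,0,0],[2.3,-3.3,8.5],-1],[[0,0,0],[2.3,-3.3,8.7],-1]]'; python3 - <<'E'
from h import *
st(); plan([0.4717,0.338,0.05],frame(-4,-94,30)); plan([0.4717,0.338,0.001],frame(-4,-94,30))
E
```

```text
t: 1.25
eef_pos: [0.4726, 0.3384, 0.1503]
tool_rot: [0.0, 0.209, 0.978, 0.0]
contact_force: [1.0, -0.1, 0.1]
gripper_width: 1.0
t: 2.25
eef_pos: [0.4711, 0.3405, 0.1504]
tool_rot: [0.175, 0.706, 0.661, -0.187]
contact_force: [0.8, -0.4, -0.8]
gripper_width: 1.001
{'t': 2.25, 'q': [-1.2212, 0.6817, 0.4895, 1.6263, 0.0409, 1.2903, -0.8526], 'eef_pos': [0.4711, 0.3405, 0.1504], 'tool_rot': [0.1754, 0.7055, 0.6608, -0.1867], 'contact_force': [0.7816, -0.3666, -0.7771], 'torque': [0.519, -0.1254, 0.0337], 'gripper_width': 1.0013}
shift in present tool axes mm [47.6  0.7 88.4] | turn deg [ 0.2 -0.3  0.2] | shift in the final axes [48.1  0.8 88.1]
shift in present tool axes mm [ 71.8   0.6 131. ] | turn deg [ 0.2 -0.3  0.2] | shift in the final axes [ 72.6   0.8 130.6]
```

```bash
python3 -m jog '[[[16,0,29],[0,0,0],-1],[[16,0,30],[0,0,0],-1],[[16,1,30],[0,0,0],-1],[[0,0,0],[0,0,0],-1]]'; python3 - <<'E'
from h import *
st(); plan([0.4717,0.338,0.001],frame(-4,-94,30))
out=[]
for c,(u0,u1,v0,v1) in (("top",(180,250,190,240)),("side",(260,340,120,180))):
    p,d=bot.read_camera(c); out.append(cv2.resize(p[v0:v1,u0:u1],(400,300),interpolation=cv2.INTER_CUBIC))
cv2.imwrite("pics/pre1.png",np.hstack(out)[:,:,::-1])
E
```

```text
t: 2.75
eef_pos: [0.4707, 0.3365, 0.0473]
tool_rot: [0.175, 0.704, 0.662, -0.189]
contact_force: [-0.6, 0.8, -0.2]
gripper_width: 0.998
{'t': 2.75, 'q': [-1.1925, 0.8115, 0.4496, 1.669, 0.0055, 1.1264, -0.8677], 'eef_pos': [0.4707, 0.3365, 0.0473], 'tool_rot': [0.175, 0.7036, 0.6624, -0.1886], 'contact_force': [-0.564, 0.7685, -0.2282], 'torque': [0.4846, -0.0169, -0.0816], 'gripper_width': 0.9982}
shift in present tool axes mm [24.3  1.  39.4] | turn deg [ 0.1 -0.2  0.5] | shift in the final axes [24.4  0.9 39.3]
```

View pics/pre1.png

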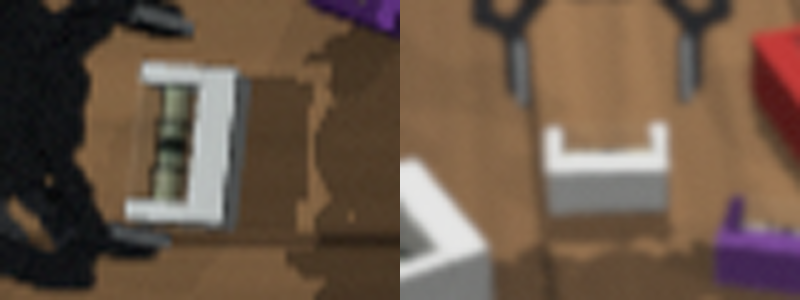

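```bash
python3 -m jog '[[[8,0,13],[0,0,0],-1],[[8,1,13],[0,0,0],-1],[[8,0,12],[0,0,0],-1],[[0,0,0],[0,0,0],-1],[[0,0,0],[0,0,0],0],[[0,0,0],[0,0,0],0.6],[[0,0,0],[0,0,0],1],[[0,0,0],[0,0,0],1],[[0,0,0],[0,0,0],1],[[0,0,0],[0,0,0],1]]' 60; python3 - <<'E'
from h import *
st()
E
```

```text
t: 4.1
eef_pos: [0.4737, 0.34, 0.0048]
tool_rot: [0.175, 0.704, 0.662, -0.186]
contact_force: [0.9, 2.3, 5.5]
gripper_width: 0.81
{'t': 4.1, 'q': [-1.1806, 0.874, 0.4327, 1.6641, -0.0107, 1.0655, -0.877], 'eef_pos': [0.4737, 0.34, 0.0048], 'tool_rot': [0.1748, 0.7043, 0.6625, -0.1858], 'contact_force': [0.9081, 2.3043, 5.5194], 'torque': [0.4068, 0.0318, -0.0132], 'gripper_width': 0.8098}
```

```bash
python3 -m jog '[[[-5,0,-9],[0,0,0],1],[[-10,0,-17],[0,0,0],1],[[-18,0,-31],[0,0,0],1],[[-18,0,-31],[0,0,0],1],[[-18,0,-31],[0,0,0],1],[[0,0,0],[0,0,0],1]]'; python3 - <<'E'
from h import *
st()
out=[]
for c,(u0,u1,v0,v1) in (("top",(160,260,170,245)),("side",(260,360,85,160))):
    p,d=bot.read_camera(c); out.append(cv2.resize(p[v0:v1,u0:u1],(400,300),interpolation=cv2.INTER_CUBIC))
cv2.imwrite("pics/lift1.png",np.hstack(out)[:,:,::-1])
mid=np.array([.575,-.062,.0697])
R=frame(99,9,60)
print(R.as_matrix().round(3))
plan([.52,-.06,.2],R)
E
```

```text
t: 4.85
eef_pos: [0.4749, 0.3388, 0.1455]
tool_rot: [0.174, 0.705, 0.662, -0.184]
contact_force: [-0.3, 0.0, -0.5]
gripper_width: 0.804
{'t': 4.85, 'q': [-1.2154, 0.6858, 0.4894, 1.63, 0.0397, 1.2745, -0.8466], 'eef_pos': [0.4749, 0.3388, 0.1455], 'tool_rot': [0.1744, 0.7053, 0.6621, -0.1836], 'contact_force': [-0.2662, 0.0062, -0.4749], 'torque': [0.679, -0.0415, -0.018], 'gripper_width': 0.804}
[[-0.494 -0.156  0.855]
 [-0.078  0.988  0.135]
 [-0.866 -0.    -0.5  ]]
shift in present tool axes mm [-371.6   71.4  144.4] | turn deg [-72.9 -21.8 -73.4] | shift in the final axes [ -42.  -400.6  -42.7]
```

View pics/lift1.png

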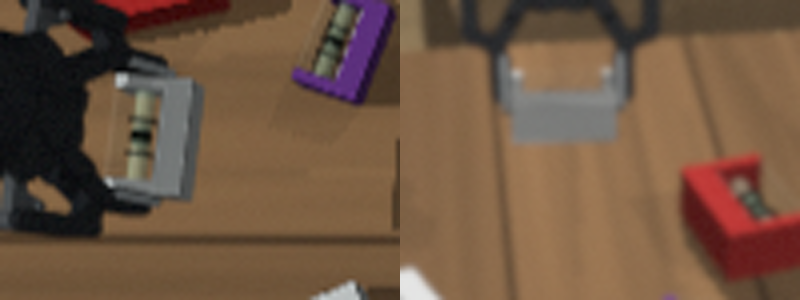

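```bash
python3 -m jog '[[[-10,0,-17],[-7.2,-2.2,-7.3],1],[[0,0,0],[-7.2,-2.2,-7.3],1],[[0,0,0],[-7.2,-2.2,-7.3],1],[[0,0,0],[-7.2,-2.2,-7.3],1],[[0,0,0],[-7.2,-2.2,-7.3],1]]'; python3 - <<'E'
from h import *
st()
plan([.50,-.06,.2],frame(99,9,60))
E
```

```text
t: 5.58
eef_pos: [0.4723, 0.3382, 0.1604]
tool_rot: [0.375, 0.354, 0.852, -0.085]
contact_force: [0.3, -0.6, -0.9]
gripper_width: 0.81
{'t': 5.575, 'q': [-1.5554, 0.5547, 0.5359, 2.0143, 0.689, 0.8763, -0.8042], 'eef_pos': [0.4723, 0.3382, 0.1604], 'tool_rot': [0.3751, 0.3543, 0.8523, -0.0853], 'contact_force': [0.2826, -0.6378, -0.8944], 'torque': [0.5131, 0.7869, -0.0117], 'gripper_width': 0.8099}
shift in present tool axes mm [-255.6 -269.2  151.9] | turn deg [-36.7 -11.  -36.4] | shift in the final axes [ -16.8 -397.6  -50.1]
```

```bash
python3 -m jog '[[[-32,-34,19],[0,0,0],1],[[-32,-34,19],[0,0,0],1],[[-32,-34,19],[0,0,0],1],[[-32,-34,19],[0,0,0],1],[[-32,-34,19],[0,0,0],1],[[-32,-33,19],[0,0,0],1],[[-32,-33,19],[0,0,0],1],[[-32,-33,19],[0,0,0],1]]'; python3 -m jog '[[[0,0,0],[-7.3,-2.2,-7.3],1],[[0,0,0],[-7.3,-2.2,-7.3],1],[[0,0,0],[-7.3,-2.2,-7.3],1],[[0,0,0],[-7.3,-2.2,-7.3],1],[[0,0,0],[-7.3,-2.2,-7.3],1],[[0,0,0],[0,0,0],1]]'; python3 - <<'E'
from h import *
st()
plan([.50,-.06,.2],frame(99,9,60.4))
out=[]
for c,(u0,u1,v0,v1) in (("top",(280,440,120,240)),("side",(250,410,160,280))):
    p,d=bot.read_camera(c); out.append(cv2.resize(p[v0:v1,u0:u1],(400,300),interpolation=cv2.INTER_CUBIC))
cv2.imwrite("pics/over1.png",np.hstack(out)[:,:,::-1])
E
```

```text
t: 6.58
eef_pos: [0.4922, 0.0158, 0.1814]
tool_rot: [0.363, 0.357, 0.856, -0.092]
contact_force: [0.5, -0.1, -1.9]
gripper_width: 0.808
t: 7.32
eef_pos: [0.472, -0.0072, 0.0892]
tool_rot: [0.323, 0.135, 0.91, -0.224]
contact_force: [-0.6, -0.9, -1.6]
gripper_width: 0.812
{'t': 7.325, 'q': [0.2143, 0.6642, -1.0201, 2.4352, 1.5893, 1.3399, -0.7205], 'eef_pos': [0.472, -0.0072, 0.0892], 'tool_rot': [0.3227, 0.1349, 0.9097, -0.2238], 'contact_force': [-0.6412, -0.8663, -1.5754], 'torque': [0.6566, 0.742, 0.0017], 'gripper_width': 0.8123}
shift in present tool axes mm [-98.2 -70.2 -35.8] | turn deg [-37.4 -22.1  -6.2] | shift in the final axes [-105.9  -56.5  -37.9]
```

View pics/over1.png

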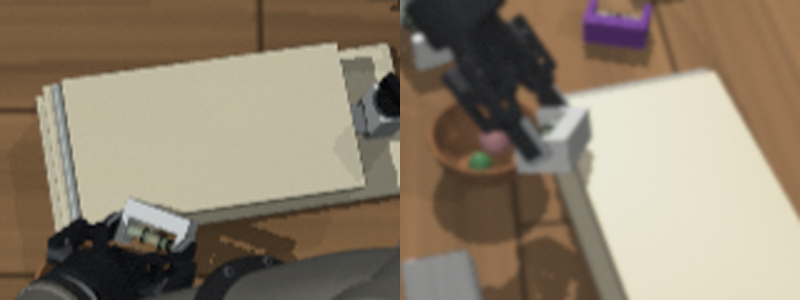

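```bash
python3 - <<'E'
from h import *
p,r=pose(); print(r.as_matrix().round(3))
print(r.inv().apply([0,0,.1])*1000, r.inv().apply([.08,0,.11])*1000, r.inv().apply([.09,-.05,0])*1000)
E
```

```text
[[-0.75   0.391  0.534]
 [ 0.096  0.863 -0.497]
 [-0.654 -0.321 -0.684]]
[-65.43916288 -32.14606016 -68.44228794] [-131.9869136    -4.09959773  -32.5982812 ] [-72.30006661  -7.95806121  72.86542136]
```

```bash
python3 -m jog '[[[-20,-10,-21],[0,0,0],1],[[-33,-3,-12],[0,0,0],1],[[-33,-1,-8],[0,0,0],1],[[-33,-1,-8],[0,0,0],1],[[-33,-1,-4],[0,0,0],1],[[0,0,0],[0,0,0],1]]'; python3 - <<'E'
from h import *
st()
plan([.58,-.06,.2],frame(99,9,60.4))
E
```

```text
t: 8.18
eef_pos: [0.5558, -0.0058, 0.2393]
tool_rot: [0.333, 0.134, 0.906, -0.225]
contact_force: [-0.8, -1.1, -1.3]
gripper_width: 0.808
{'t': 8.175, 'q': [0.4258, 0.3751, -1.1143, 2.1995, 1.3645, 1.1865, -0.2223], 'eef_pos': [0.5558, -0.0058, 0.2393], 'tool_rot': [0.3327, 0.1335, 0.906, -0.225], 'contact_force': [-0.7712, -1.1161, -1.2629], 'torque': [0.6754, 0.7563, 0.0009], 'gripper_width': 0.8082}
shift in present tool axes mm [  3.  -24.8  66.6] | turn deg [-37.5 -20.9  -5.9] | shift in the final axes [ 26.5 -57.3  32.8]
```

```bash
python3 -m jog '[[[0,-6,15],[-9,-5,-1.5],1],[[0,-6,15],[-9,-5,-1.5],1],[[0,-6,10],[-9,-5,-1.5],1],[[0,-6,10],[-9,-5,-1.5],1],[[0,0,0],[0,0,0],1],[[0,0,0],[0,0,0],1]]'; python3 - <<'E'
from h import *
st()
plan([.589,-.06,.15],frame(99,9,60.4))
E
```

```text
t: 8.93
eef_pos: [0.5833, -0.0406, 0.2069]
tool_rot: [0.459, -0.024, 0.888, -0.026]
contact_force: [-0.5, 0.1, -1.2]
gripper_width: 0.808
{'t': 8.925, 'q': [1.0676, 0.5147, -1.3278, 2.4314, 2.3396, 0.6881, -0.5151], 'eef_pos': [0.5833, -0.0406, 0.2069], 'tool_rot': [0.4593, -0.0235, 0.8876, -0.0256], 'contact_force': [-0.4948, 0.0861, -1.1677], 'torque': [-0.0594, 1.0467, 0.0431], 'gripper_width': 0.8076}
shift in present tool axes mm [ 44.3 -15.6  38. ] | turn deg [-8.8 -6.  -1. ] | shift in the final axes [ 48.2 -20.   30.4]
```

I planned the tool tilt with the wrong handedness, and that pose is at q4's limit anyway. Instead I'll stand the level on free table first, then regrasp it from above. First I back out to tool-down.

```bash
python3 - <<'E'
from h import *
F0=frame(60,0,0)
plan([.58,.08,.25],frame(70,0,0))
p,r=pose(); print(r.as_matrix().round(3)); print((r.inv().apply([0.03,.0,.03])*1000).round(1))
E
```

```text
shift in present tool axes mm [-41.  117.5 -30.4] | turn deg [ 6.5 54.7 21.2] | shift in the final axes [ 44.3 112.3 -43.1]
[[-0.577 -0.018  0.817]
 [-0.065  0.998 -0.024]
 [-0.814 -0.067 -0.577]]
[-41.7  -2.6   7.2]
```

```bash
python3 -m jog '[[[-20,20,0],[0,5,0],1],[[-10,30,-10],[1,9,3.5],1],[[-10,30,-10],[1,9,3.5],1],[[0,30,-10],[1,9,3.5],1],[[0,10,0],[1,9,3.5],1],[[0,0,0],[1,9,3.5],1],[[0,0,0],[1,5,3.5],1],[[0,0,0],[0,0,0],1]]'; python3 - <<'E'
from h import *
st()
plan([.46,.39,.22],frame(20,0,0))
E
```

```text
t: 9.93
eef_pos: [0.5983, 0.0162, 0.2306]
tool_rot: [0.127, 0.135, 0.982, -0.038]
contact_force: [-0.9, -0.0, -1.1]
gripper_width: 0.802
{'t': 9.925, 'q': [0.6734, 0.4661, -1.1374, 1.8769, 0.753, 0.9948, 0.512], 'eef_pos': [0.5983, 0.0162, 0.2306], 'tool_rot': [0.1267, 0.135, 0.982, -0.0383], 'contact_force': [-0.8636, -0.0161, -1.0776], 'torque': [0.1895, 0.3347, 0.0175], 'gripper_width': 0.8017}
shift in present tool axes mm [227.1 321.5 -63.7] | turn deg [ 4.9 15.  54. ] | shift in the final axes [398.5  -2.2  10.6]
```

```bash
python3 -m jog '[[[28,40,-8],[0,0,0],1],[[28,40,-8],[0,0,0],1],[[28,40,-8],[0,0,0],1],[[28,40,-8],[0,0,0],1],[[28,40,-8],[0,0,0],1],[[28,40,-8],[0,0,0],1],[[28,40,-8],[0,0,0],1],[[28,40,-8],[0,0,0],1]]'; python3 -m jog '[[[0,0,0],[0.8,2.5,9],1],[[0,0,0],[0.8,2.5,9],1],[[0,0,0],[0.8,2.5,9],1],[[0,0,0],[0.8,2.5,9],1],[[0,0,0],[0.8,2.5,9],1],[[0,0,0],[0.8,2.5,9],1],[[0,0,0],[0,0,0],1]]'; python3 - <<'E'
from h import *
st()
plan([.445,.413,.15],frame(20,110,60.4))
E
```

```text
t: 10.92
eef_pos: [0.4603, 0.3871, 0.2213]
tool_rot: [0.127, 0.135, 0.982, -0.038]
contact_force: [1.0, 0.6, -0.5]
gripper_width: 0.808
t: 11.8
eef_pos: [0.462, 0.3846, 0.2209]
tool_rot: [0.0, 0.574, 0.819, 0.001]
contact_force: [0.3, -0.4, -1.0]
gripper_width: 0.806
{'t': 11.8, 'q': [-0.088, 0.5472, -0.9846, 1.7034, 0.4938, 1.1593, -0.8603], 'eef_pos': [0.462, 0.3846, 0.2209], 'tool_rot': [0.0005, 0.5738, 0.819, 0.0011], 'contact_force': [0.2504, -0.4347, -0.985], 'torque': [-0.0044, 0.0041, 0.0164], 'gripper_width': 0.8058}
shift in present tool axes mm [32.5 -6.4 70.9] | turn deg [ 0.1 60.4  0. ] | shift in the final axes [-45.6  -6.2  63.3]
```

```bash
python3 -m jog '[[[5,-1,0],[0,10,0],1],[[5,-1,0],[0,10,0],1],[[5,-1,0],[0,10,0],1],[[5,-1,0],[0,10,0],1],[[5,-1,0],[0,10,0],1],[[5,-1,0],[0,10.4,0],1],[[0,0,0],[0,0,0],1]]'; python3 - <<'E'
from h import *
st()
plan([.445,.413,.05],frame(20,110,60.4))
out=[]
for c,(u0,u1,v0,v1) in (("top",(130,250,150,240)),("side",(240,360,60,150))):
    p,d=bot.read_camera(c); out.append(cv2.resize(p[v0:v1,u0:u1],(400,300),interpolation=cv2.INTER_CUBIC))
cv2.imwrite("pics/stand1.png",np.hstack(out)[:,:,::-1])
E
```

```text
t: 12.68
eef_pos: [0.4478, 0.4055, 0.2286]
tool_rot: [-0.414, 0.498, 0.706, 0.288]
contact_force: [0.1, 0.4, -0.9]
gripper_width: 0.805
{'t': 12.675, 'q': [0.5524, 1.0342, -1.3882, 1.9002, -0.0423, 0.6654, -0.1439], 'eef_pos': [0.4478, 0.4055, 0.2286], 'tool_rot': [-0.414, 0.4977, 0.7057, 0.2879], 'contact_force': [0.0944, 0.3951, -0.9025], 'torque': [-1.0729, -0.4177, 0.0238], 'gripper_width': 0.8053}
shift in present tool axes mm [-151.6    1.    94.7] | turn deg [ 0.  -0.2 -0.4] | shift in the final axes [-151.3   -0.    95.1]
```

View pics/stand1.png

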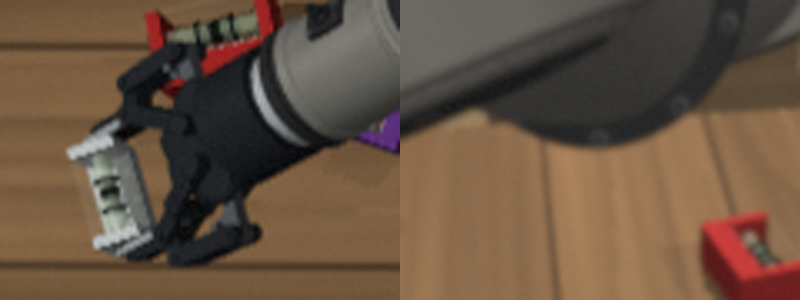

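```bash
python3 -m jog '[[[-30,0,19],[0,0,0],1],[[-30,0,19],[0,0,0],1],[[-30,0,19],[0,0,0],1],[[-30,0,19],[0,0,0],1],[[-22,0,14],[0,0,0],1],[[0,0,0],[0,0,0],1]]'; python3 - <<'E'
from h import *
st()
plan([.445,.413,.018],frame(20,110,60.4))
out=[]
for c,(u0,u1,v0,v1) in (("top",(130,250,150,240)),("side",(200,440,30,210))):
    p,d=bot.read_camera(c); out.append(cv2.resize(p[v0:v1,u0:u1],(400,300),interpolation=cv2.INTER_CUBIC))
cv2.imwrite("pics/stand2.png",np.hstack(out)[:,:,::-1])
E
```

```text
t: 13.52
eef_pos: [0.4448, 0.4161, 0.065]
tool_rot: [-0.411, 0.496, 0.708, 0.289]
contact_force: [-1.3, 0.3, -1.2]
gripper_width: 0.807
{'t': 13.525, 'q': [0.4568, 1.252, -1.2036, 1.9192, 0.0809, 0.5019, -0.0137], 'eef_pos': [0.4448, 0.4161, 0.065], 'tool_rot': [-0.4115, 0.4957, 0.7083, 0.2887], 'contact_force': [-1.275, 0.3436, -1.2427], 'torque': [-1.0878, -0.417, -0.0037], 'gripper_width': 0.8075}
shift in present tool axes mm [-42.3  -0.9  20.7] | turn deg [0. 0. 0.] | shift in the final axes [-42.4  -0.8  20.7]
```

View pics/stand2.png

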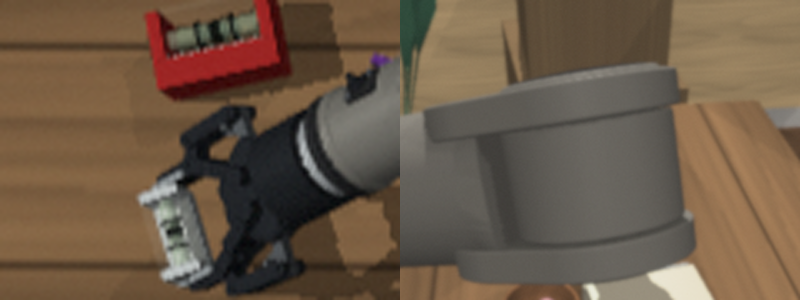

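```bash
python3 - <<'E'
from h import *
p,d=bot.read_camera("side"); P,u,v=cloud("side",d)
k=(u>230)&(u<400)&(v>60)&(v<205); Q=P[k]; 
g=Q[:,2]>.06; print(np.percentile(Q[g],[1,5,50,95],axis=0).round(3))
E
python3 -m jog '[[[-17,0,8],[0,0,0],1],[[-12,0,6],[0,0,0],1],[[-8,0,4],[0,0,0],1],[[-3,0,2],[0,0,0],1],[[0,0,0],[0,0,0],1]]'
```

```text
[[ 0.369 -0.321  0.071]
 [ 0.376 -0.316  0.414]
 [ 0.434 -0.284  0.469]
 [ 0.493 -0.249  0.518]]
t: 14.3
eef_pos: [0.4458, 0.4132, 0.0198]
tool_rot: [-0.413, 0.497, 0.706, 0.29]
contact_force: [0.4, -0.1, -0.7]
gripper_width: 0.81
```

```bash
python3 -m jog '[[[-1.7,0,1],[0,0,0],1],[[0,0,0],[0,0,0],1]]'; python3 -m jog '[[[-1.7,0,1],[0,0,0],1],[[0,0,0],[0,0,0],1]]'; python3 -m jog '[[[-1.7,0,1],[0,0,0],1],[[0,0,0],[0,0,0],1]]'
```

```text
t: 14.55
eef_pos: [0.446, 0.4132, 0.0182]
tool_rot: [-0.413, 0.497, 0.706, 0.29]
contact_force: [0.5, -0.3, -0.7]
gripper_width: 0.806
t: 14.8
eef_pos: [0.4459, 0.4139, 0.0181]
tool_rot: [-0.414, 0.496, 0.706, 0.291]
contact_force: [-0.7, -3.2, 7.1]
gripper_width: 0.811
t: 15.05
eef_pos: [0.4459, 0.4143, 0.018]
tool_rot: [-0.414, 0.495, 0.706, 0.291]
contact_force: [-0.9, -8.5, 17.4]
gripper_width: 0.804
```

```bash
python3 -m jog '[[[2,0,-1.2],[0,0,0],1],[[0,0,0],[0,0,0],0.6],[[0,0,0],[0,0,0],0],[[0,0,0],[0,0,0],-1],[[0,0,0],[0,0,0],-1],[[0,0,-20],[0,0,0],-1],[[0,0,-40],[0,0,0],-1],[[10,0,-45],[0,0,0],-1],[[30,0,-45],[0,0,0],-1],[[0,0,0],[0,0,0],-1]]'; python3 - <<'E'
from h import *
st()
out=[]
for c,(u0,u1,v0,v1) in (("top",(130,250,150,240)),("side",(200,440,30,210))):
    p,d=bot.read_camera(c); out.append(cv2.resize(p[v0:v1,u0:u1],(400,300),interpolation=cv2.INTER_CUBIC))
    if c=="top": np.save("td1.npy",d); cv2.imwrite("tp1.png",p)
cv2.imwrite("pics/stand3.png",np.hstack(out)[:,:,::-1])
P,u,v=cloud("top",np.load("td1.npy")); k=(abs(P[:,0]-.45)<.07)&(abs(P[:,1]-.4)<.055)&(P[:,2]>.03)&(P[:,2]<.06)
Q=P[k]; print(len(Q),cv2.minAreaRect(Q[:,:2].astype(np.float32)*1000),np.percentile(Q[:,2],[10,50,90]))
plan([.45,.40,.17],frame(20,0,0))
E
```

```text
t: 16.3
eef_pos: [0.4874, 0.3064, 0.1281]
tool_rot: [-0.41, 0.498, 0.706, 0.292]
contact_force: [-0.2, 0.3, -0.1]
gripper_width: 1.001
{'t': 16.3, 'q': [0.671, 1.181, -1.2738, 1.8746, 0.0472, 0.7494, 0.0239], 'eef_pos': [0.4874, 0.3064, 0.1281], 'tool_rot': [-0.4104, 0.4979, 0.7059, 0.2922], 'contact_force': [-0.1757, 0.3467, -0.1113], 'torque': [-0.8937, -0.3034, 0.0025], 'gripper_width': 1.001}
322 ((447.97265625, 400.1563415527344), (70.0577163696289, 30.46628189086914), 19.660797119140625) [0.04256204 0.04548707 0.04811925]
shift in present tool axes mm [87.9 -1.1 63.7] | turn deg [  0.1 -60.5  -0.3] | shift in the final axes [ 98.7  -0.6 -45.2]
```

View pics/stand3.png

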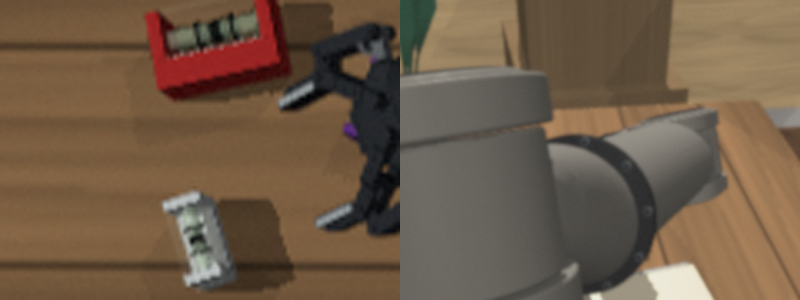

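```bash
python3 -m jog '[[[8,0,-5],[0,-10,0],-1],[[8,0,-5],[0,-10,0],-1],[[5,0,-8],[0,-10,0],-1],[[0,0,0],[0,-10,0],-1],[[0,0,0],[0,-10,0],-1],[[0,0,0],[0,-10.5,0],-1],[[0,0,0],[0,0,0],-1]]'; python3 - <<'E'
from h import *
st()
plan([.448,.400,.15],frame(19.7,0,0))
E
```

```text
t: 17.27
eef_pos: [0.4797, 0.3144, 0.1535]
tool_rot: [-0.001, 0.57, 0.822, 0.0]
contact_force: [-0.3, 1.1, -0.1]
gripper_width: 0.999
{'t': 17.275, 'q': [-0.0736, 0.5238, -0.8089, 1.8349, 0.4494, 0.9763, -0.7161], 'eef_pos': [0.4797, 0.3144, 0.1535], 'tool_rot': [-0.001, 0.5699, 0.8217, 0.0003], 'contact_force': [-0.261, 1.0944, -0.1049], 'torque': [0.0437, 0.0027, 0.0357], 'gripper_width': 0.9989}
shift in present tool axes mm [91.3  0.3  3.7] | turn deg [-0.  -0.1  0.8] | shift in the final axes [91.3 -1.   3.5]
```

```bash
python3 -m jog '[[[31,0,1],[0,0,0.8],-1],[[31,0,1],[0,0,0],-1],[[29,0,1],[0,0,0],-1],[[0,0,45],[0,0,0],-1],[[0,0,45],[0,0,0],-1],[[0,0,0],[0,0,0],-1]]'; python3 - <<'E'
from h import *
st()
plan([.448,.400,.007],frame(19.7,0,0))
E
```

```text
t: 18.02
eef_pos: [0.4517, 0.3904, 0.0557]
tool_rot: [-0.003, 0.581, 0.814, -0.005]
contact_force: [0.6, -0.6, 0.1]
gripper_width: 1.003
{'t': 18.025, 'q': [-0.2882, 0.6831, -0.7194, 1.8325, 0.5757, 0.858, -0.9601], 'eef_pos': [0.4517, 0.3904, 0.0557], 'tool_rot': [-0.0025, 0.5811, 0.8138, -0.0046], 'contact_force': [0.5577, -0.5502, 0.118], 'torque': [-0.0089, -0.0175, 0.0429], 'gripper_width': 1.0029}
shift in present tool axes mm [10.4  0.1 48.7] | turn deg [-0.6  0.1 -0.8] | shift in the final axes [10.3 -0.3 48.7]
```

```bash
python3 -m jog '[[[10,0,0],[-0.6,0.1,-0.8],-1],[[0,0,0],[0,0,0],-1]]'; python3 - <<'E'
from h import *
st()
plan([.448,.400,.007],frame(19.7,0,0))
out=[]
for c,(u0,u1,v0,v1) in (("top",(150,230,180,240)),):
    p,d=bot.read_camera(c); out.append(cv2.resize(p[v0:v1,u0:u1],(800,600),interpolation=cv2.INTER_CUBIC))
cv2.imwrite("pics/re1.png",np.hstack(out)[:,:,::-1])
E
```

```text
t: 18.27
eef_pos: [0.4504, 0.4057, 0.0621]
tool_rot: [0.001, 0.574, 0.819, 0.007]
contact_force: [0.5, 0.1, 0.5]
gripper_width: 1.005
{'t': 18.275, 'q': [-0.3065, 0.6766, -0.7244, 1.8259, 0.5862, 0.8509, -0.9701], 'eef_pos': [0.4504, 0.4057, 0.0621], 'tool_rot': [0.0009, 0.5744, 0.8185, 0.0065], 'contact_force': [0.4566, 0.0589, 0.5085], 'torque': [-0.0278, 0.022, -0.0191], 'gripper_width': 1.0046}
shift in present tool axes mm [-4.9 -4.8 55.1] | turn deg [ 0.7 -0.3  0.2] | shift in the final axes [-4.6 -4.2 55.1]
```

View pics/re1.png

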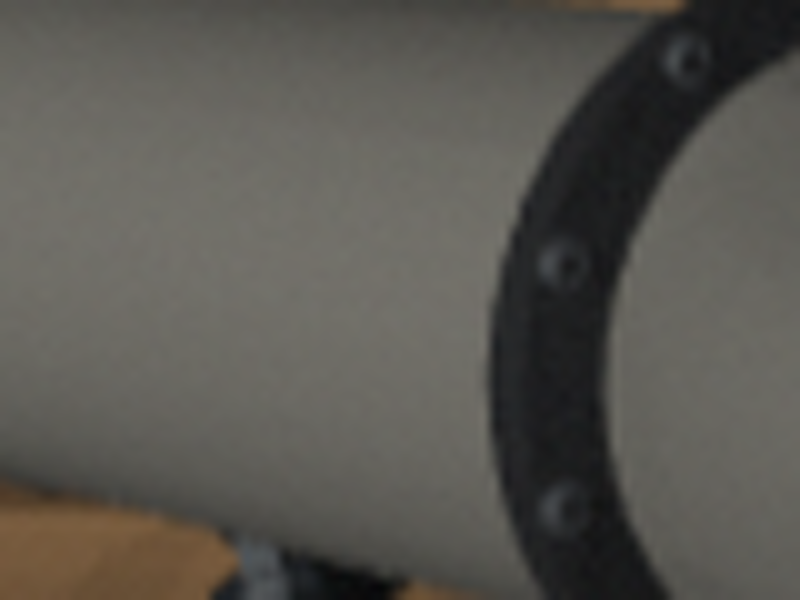

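```bash
python3 -m jog '[[[0,0,0],[0,0,0],-1],[[0,0,0],[0,0,0],-1]]'; python3 - <<'E'
from h import *
st()
plan([.448,.400,.007],frame(19.7,0,0))
E
```

```text
t: 18.58
eef_pos: [0.4508, 0.4035, 0.0606]
tool_rot: [0.001, 0.575, 0.818, 0.005]
contact_force: [0.1, -1.1, 0.0]
gripper_width: 0.999
{'t': 18.575, 'q': [-0.3061, 0.6778, -0.7216, 1.8273, 0.5869, 0.851, -0.9705], 'eef_pos': [0.4508, 0.4035, 0.0606], 'tool_rot': [0.0014, 0.5752, 0.818, 0.005], 'contact_force': [0.0902, -1.1312, 0.0474], 'torque': [-0.0124, 0.0155, 0.0042], 'gripper_width': 0.9992}
shift in present tool axes mm [-2.5 -4.4 53.5] | turn deg [ 0.6 -0.2  0.1] | shift in the final axes [-2.3 -3.9 53.6]
```

```bash
python3 -m jog '[[[-2,-4,0],[0.5,0,0],-1],[[0,0,0],[0,0,0],-1],[[0,0,0],[0,0,0],-1]]'; python3 - <<'E'
from h import *
plan([.448,.400,.007],frame(19.7,0,0))
E
```

```text
t: 18.95
eef_pos: [0.4474, 0.4003, 0.06]
tool_rot: [-0.001, 0.575, 0.818, 0.001]
contact_force: [0.7, -0.4, -0.1]
gripper_width: 1.0
shift in present tool axes mm [-0.6  0.5 53. ] | turn deg [ 0.  -0.2  0.1] | shift in the final axes [-0.5  0.5 53. ]
```

```bash
python3 -m jog '[[[0,0,15],[0,0,0],-1],[[0,0,18],[0,0,0],-1],[[0,0,15],[0,0,0],-1],[[0,0,5],[0,0,0],-1],[[0,0,0],[0,0,0],-1],[[0,0,0],[0,0,0],0.6],[[0,0,0],[0,0,0],1],[[0,0,0],[0,0,0],1],[[0,0,0],[0,0,0],1],[[0,0,0],[0,0,0],1]]' 60; python3 - <<'E'
from h import *
st()
E
```

```text
t: 20.2
eef_pos: [0.4478, 0.4012, 0.0079]
tool_rot: [-0.001, 0.575, 0.818, 0.002]
contact_force: [1.1, 0.1, 6.5]
gripper_width: 0.815
{'t': 20.2, 'q': [-0.3391, 0.7466, -0.6733, 1.8491, 0.6467, 0.7737, -1.0168], 'eef_pos': [0.4478, 0.4012, 0.0079], 'tool_rot': [-0.0012, 0.5751, 0.8181, 0.0019], 'contact_force': [1.0724, 0.0586, 6.5388], 'torque': [-0.0227, 0.0929, 0.0285], 'gripper_width': 0.8146}
```

```bash
python3 -m jog '[[[0,0,-10],[0,0,0],1],[[0,0,-40],[0,0,0],1],[[0,0,-50],[0,0,0],1],[[0,0,-50],[0,0,0],1],[[0,0,0],[0,0,0],1]]'; python3 - <<'E'
from h import *
st()
plan([.575,-.062,.17],frame(99,0,0))
E
```

```text
t: 20.82
eef_pos: [0.4487, 0.402, 0.1614]
tool_rot: [-0.001, 0.575, 0.818, 0.005]
contact_force: [-1.1, 0.3, -1.5]
gripper_width: 0.807
{'t': 20.825, 'q': [-0.2367, 0.556, -0.8099, 1.7668, 0.4665, 1.012, -0.8769], 'eef_pos': [0.4487, 0.402, 0.1614], 'tool_rot': [-0.0005, 0.5751, 0.8181, 0.0046], 'contact_force': [-1.108, 0.3358, -1.5402], 'torque': [-0.0049, 0.0048, -0.0243], 'gripper_width': 0.8069}
shift in present tool axes mm [-479.3  -38.2  -11.8] | turn deg [  0.6  -0.  -79.2] | shift in the final axes [ -52.1 -478.1   -8.6]
```

```bash
python3 -m jog '[[[-48,-4,-2],[0,0,0],1],[[-48,-4,-2],[0,0,0],1],[[-48,-4,-2],[0,0,0],1],[[-48,-4,-2],[0,0,0],1],[[-48,-4,-1],[0,0,0],1],[[-48,-4,-1],[0,0,0],1],[[-48,-4,-1],[0,0,0],1],[[-48,-4,-1],[0,0,0],1],[[-48,-3,0],[0,0,0],1],[[-47,-3,0],[0,0,0],1]]'; python3 -m jog '[[[0,0,0],[0,0,-9.9],1],[[0,0,0],[0,0,-9.9],1],[[0,0,0],[0,0,-9.9],1],[[0,0,0],[0,0,-9.9],1],[[0,0,0],[0,0,-9.9],1],[[0,0,0],[0,0,-9.9],1],[[0,0,0],[0,0,-9.9],1],[[0,0,0],[0,0,-9.9],1],[[0,0,0],[0,0,0],1],[[0,0,0],[0,0,0],1]]'; python3 - <<'E'
from h import *
st()
y=Ro.from_rotvec(np.zeros(3))
plan([.575,-.062,.11],frame(99,0,0))
for c in("side","top"):
    p,d=bot.read_camera(c); cv2.imwrite(f"pics/shelf_{c}1.png",p[:,:,::-1])
E
```

```text
t: 22.08
eef_pos: [0.573, -0.0655, 0.1662]
tool_rot: [-0.002, 0.575, 0.818, 0.0]
contact_force: [0.3, -0.1, -1.0]
gripper_width: 0.809
t: 23.32
eef_pos: [0.5733, -0.0637, 0.1667]
tool_rot: [-0.001, -0.077, 0.997, 0.002]
contact_force: [0.6, 0.0, -1.6]
gripper_width: 0.811
{'t': 23.325, 'q': [0.7813, 0.6232, -1.0728, 1.8051, 0.611, 1.0934, 1.2128], 'eef_pos': [0.5733, -0.0637, 0.1667], 'tool_rot': [-0.0009, -0.0768, 0.997, 0.0018], 'contact_force': [0.5672, 0.0353, -1.6458], 'torque': [-0.036, 0.0438, 0.0217], 'gripper_width': 0.8107}
shift in present tool axes mm [-2.   1.2 56.7] | turn deg [ 0.2 -0.1 -0.2] | shift in the final axes [-1.9  1.4 56.7]
```

View pics/shelf_side1.png

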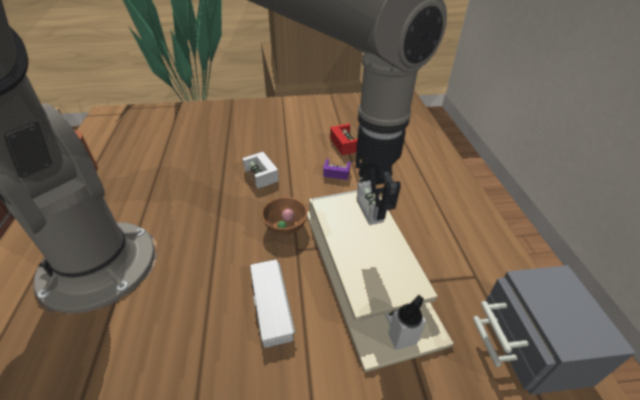

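View pics/shelf_top1.png

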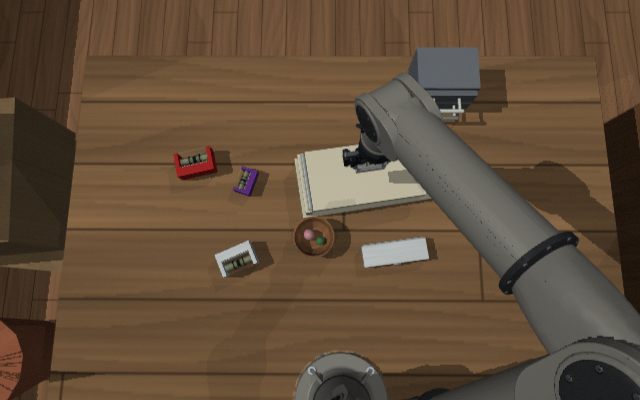

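```bash
python3 -m jog '[[[-2,1,30],[-1.9,0,0],1],[[0,0,30],[0,0,0],1],[[0,0,16],[0,0,0],1],[[0,0,6],[0,0,0],1],[[0,0,0],[0,0,0],1],[[0,0,0],[0,0,0],1]]'; python3 - <<'E'
from h import *
plan([.575,-.062,.0776],Ro.from_rotvec([0,0,0])*frame(99,0,0))
E
python3 -m jog '[[[0,0,1.5],[0,0,0],1],[[0,0,0],[0,0,0],1]]'; python3 -m jog '[[[0,0,1.5],[0,0,0],1],[[0,0,0],[0,0,0],1]]'; python3 -m jog '[[[0,0,1],[0,0,0],1],[[0,0,0],[0,0,0],1]]'
```

```text
t: 24.18
eef_pos: [0.5761, -0.0602, 0.0864]
tool_rot: [-0.001, -0.078, 0.997, 0.018]
contact_force: [0.2, -0.4, -2.4]
gripper_width: 0.813
shift in present tool axes mm [ 1.3 -2.   8.8] | turn deg [ 2.1  0.1 -0. ] | shift in the final axes [ 1.3 -1.6  8.8]
t: 24.42
eef_pos: [0.5754, -0.0604, 0.0841]
tool_rot: [-0.001, -0.078, 0.997, 0.018]
contact_force: [-0.9, -0.2, -2.0]
gripper_width: 0.812
t: 24.68
eef_pos: [0.5752, -0.0603, 0.0823]
tool_rot: [-0.002, -0.078, 0.997, 0.018]
contact_force: [-1.5, 0.4, -2.0]
gripper_width: 0.81
t: 24.92
eef_pos: [0.5752, -0.0602, 0.0813]
tool_rot: [-0.002, -0.078, 0.997, 0.018]
contact_force: [-0.5, 0.0, -0.2]
gripper_width: 0.81
```

```bash
python3 -m jog '[[[0,0,1],[0,0,0],1],[[0,0,0],[0,0,0],1]]'; python3 -m jog '[[[0,0,1],[0,0,0],1],[[0,0,0],[0,0,0],1]]'; python3 -m jog '[[[0,0,1],[0,0,0],1],[[0,0,0],[0,0,0],1]]'
```

```text
t: 25.18
eef_pos: [0.5752, -0.0602, 0.0803]
tool_rot: [-0.002, -0.078, 0.997, 0.018]
contact_force: [-0.1, 0.4, -1.9]
gripper_width: 0.81
t: 25.42
eef_pos: [0.5752, -0.0601, 0.0793]
tool_rot: [-0.002, -0.078, 0.997, 0.018]
contact_force: [0.4, -0.1, -0.8]
gripper_width: 0.808
t: 25.68
eef_pos: [0.5752, -0.0601, 0.0783]
tool_rot: [-0.002, -0.078, 0.997, 0.018]
contact_force: [0.3, 0.4, -1.1]
gripper_width: 0.808
```

```bash
python3 -m jog '[[[0,0,1],[0,0,0],1],[[0,0,0],[0,0,0],1]]'; python3 -m jog '[[[0,0,1],[0,0,0],1],[[0,0,0],[0,0,0],1]]'; python3 -m jog '[[[0,0,1],[0,0,0],1],[[0,0,0],[0,0,0],1]]'
```

```text
t: 25.92
eef_pos: [0.5752, -0.0601, 0.0773]
tool_rot: [-0.002, -0.078, 0.997, 0.018]
contact_force: [0.4, 1.2, -1.6]
gripper_width: 0.806
t: 26.18
eef_pos: [0.5753, -0.06, 0.0764]
tool_rot: [-0.002, -0.078, 0.997, 0.018]
contact_force: [0.4, 0.4, -1.3]
gripper_width: 0.812
t: 26.42
eef_pos: [0.5755, -0.06, 0.0757]
tool_rot: [-0.001, -0.078, 0.997, 0.018]
contact_force: [-0.0, -1.7, 3.0]
gripper_width: 0.812
```

```bash
python3 -m jog '[[[0,0,-0.7],[0,0,0],1],[[0,0,0],[0,0,0],0.6],[[0,0,0],[0,0,0],0],[[0,0,0],[0,0,0],-1],[[0,0,0],[0,0,0],-1],[[0,0,-15],[0,0,0],-1],[[0,0,-30],[0,0,0],-1],[[0,0,-45],[0,0,0],-1],[[0,-40,-20],[1.9,0,0],-1],[[0,-40,0],[0,0,0],-1],[[0,-40,0],[0,0,0],-1],[[0,-20,0],[0,0,0],-1]]'; python3 - <<'E'
from h import *
st()
for c in("side","top"):
    p,d=bot.read_camera(c); 
    np.save(f"{c}2.npy",p); np.save(f"{c}2d.npy",d)
a=np.load("side2.npy")[150:350,230:470]; cv2.imwrite("pics/s2.png",cv2.resize(a,(720,600),interpolation=cv2.INTER_CUBIC)[:,:,::-1])
a=np.load("top2.npy")[120:230,290:460]; cv2.imwrite("pics/t2.png",cv2.resize(a,(800,518),interpolation=cv2.INTER_CUBIC)[:,:,::-1])
plan([.604,-.249,.165],frame(108.8,0,0))
E
```

```text
t: 27.92
eef_pos: [0.5979, -0.2048, 0.1848]
tool_rot: [-0.0, -0.077, 0.997, 0.001]
contact_force: [0.5, -0.2, 0.4]
gripper_width: 0.999
{'t': 27.925, 'q': [0.94, 0.6796, -1.0484, 1.6579, 0.6266, 1.1807, 1.4621], 'eef_pos': [0.5979, -0.2048, 0.1848], 'tool_rot': [-0.0001, -0.0768, 0.997, 0.0014], 'contact_force': [0.5273, -0.2451, 0.3501], 'torque': [0.0141, -0.0297, 0.016], 'gripper_width': 0.9987}
shift in present tool axes mm [  0.7 -45.1  19.1] | turn deg [  0.2  -0.  -10. ] | shift in the final axes [  8.5 -44.2  19.3]
```

View pics/s2.png

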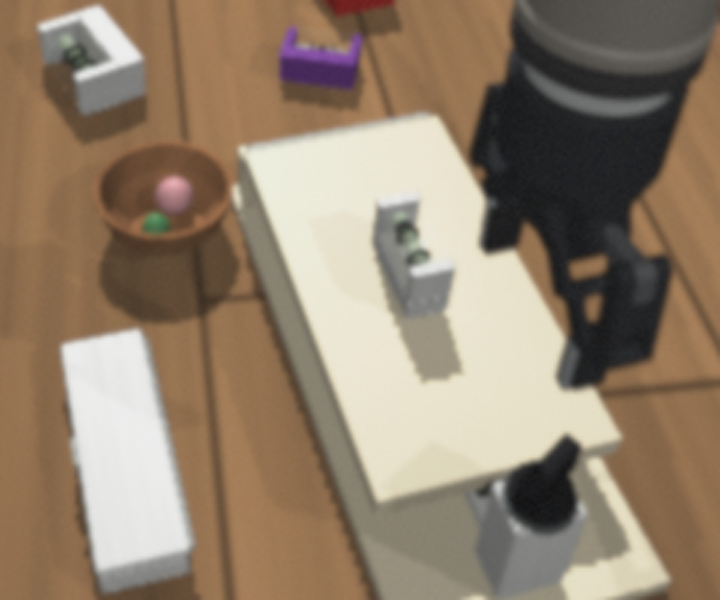

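View pics/t2.png

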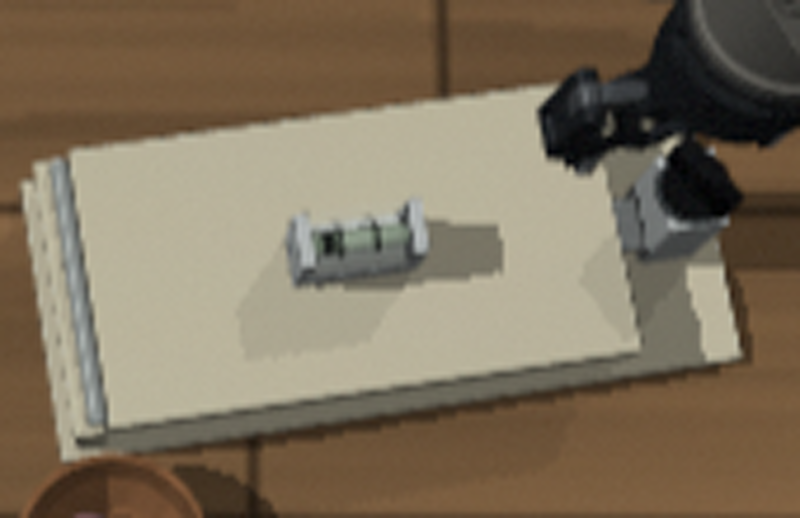

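```bash
python3 -m jog '[[[0,-23,0],[0,0,-5],0],[[3,-22,8],[0,0,-5],0],[[0,0,0],[0,0,0],0],[[0,0,0],[0,0,0],0],[[0,0,0],[0,0,0],0]]'; python3 - <<'E'
from h import *
st()
plan([.604,-.249,.106],frame(108.8,0,0))
out=[]
for c,(u0,u1,v0,v1) in (("top",(390,470,120,180)),("side",(360,480,250,340))):
    p,d=bot.read_camera(c); out.append(cv2.resize(p[v0:v1,u0:u1],(400,300),interpolation=cv2.INTER_CUBIC))
cv2.imwrite("pics/k1.png",np.clip(np.hstack(out)[:,:,::-1]*1.4,0,255).astype(np.uint8))
E
```

```text
t: 28.65
eef_pos: [0.6041, -0.2449, 0.1768]
tool_rot: [0.0, -0.166, 0.986, 0.002]
contact_force: [-0.1, -0.3, 0.1]
gripper_width: 0.502
{'t': 28.65, 'q': [0.9855, 0.7329, -1.0672, 1.614, 0.6734, 1.2077, 1.6801], 'eef_pos': [0.6041, -0.2449, 0.1768], 'tool_rot': [0.0002, -0.1658, 0.9862, 0.0018], 'contact_force': [-0.1116, -0.3152, 0.1127], 'torque': [0.0093, -0.0037, 0.0335], 'gripper_width': 0.5022}
shift in present tool axes mm [ 1.5 -4.1 70.8] | turn deg [0.2 0.1 0.3] | shift in the final axes [ 1.4 -3.9 70.8]
```

View pics/k1.png

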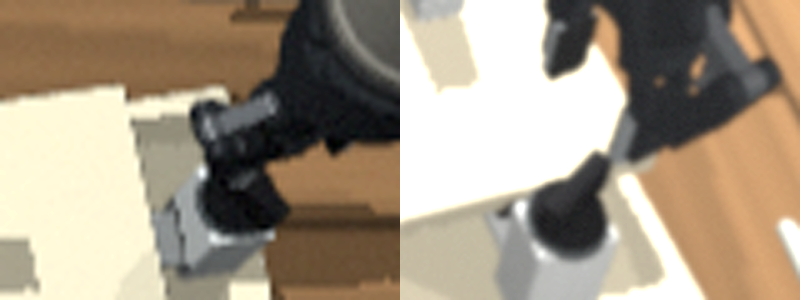

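```bash
python3 -m jog '[[[1,-4,20],[0,0,0],0],[[0,0,15],[0,0,0],0],[[0,0,0],[0,0,0],0]]'; python3 -m jog '[[[0,0,12],[0,0,0],0],[[0,0,12],[0,0,0],0],[[0,0,8],[0,0,0],0],[[0,0,3],[0,0,0],0],[[0,0,0],[0,0,0],0]]'; python3 - <<'E'
from h import *
plan([.604,-.249,.106],frame(108.8,0,0))
E
```

```text
t: 29.12
eef_pos: [0.6027, -0.251, 0.1386]
tool_rot: [-0.002, -0.165, 0.986, 0.003]
contact_force: [0.1, -0.5, 0.3]
gripper_width: 0.499
t: 29.75
eef_pos: [0.6041, -0.2508, 0.106]
tool_rot: [-0.0, -0.165, 0.986, 0.002]
contact_force: [-0.1, 0.6, -0.4]
gripper_width: 0.499
shift in present tool axes mm [-0.5  1.7 -0. ] | turn deg [0.2 0.  0.2] | shift in the final axes [-0.4  1.7 -0. ]
```

```bash
python3 -m jog '[[[0,1,0],[0,0,0],0.5],[[0,0,0],[0,0,0],1],[[0,0,0],[0,0,0],1],[[0,0,0],[0,0,0],1],[[0,0,0],[0,0,0],1]]' 60; python3 - <<'E'
from h import *
st()
E
```

```text
t: 30.38
eef_pos: [0.6048, -0.2481, 0.1069]
tool_rot: [0.001, -0.166, 0.986, 0.002]
contact_force: [1.5, 5.1, 2.8]
gripper_width: 0.125
{'t': 30.375, 'q': [0.9601, 0.8054, -1.0128, 1.6616, 0.746, 1.1094, 1.6367], 'eef_pos': [0.6048, -0.2481, 0.1069], 'tool_rot': [0.001, -0.1659, 0.9861, 0.0024], 'contact_force': [1.5097, 5.1004, 2.7802], 'torque': [0.9507, -0.367, 0.2545], 'gripper_width': 0.1255}
```

```bash
python3 -m jog '[[[0,0,0],[0,0,5],1],[[0,0,0],[0,0,8],1],[[0,0,0],[0,0,8],1],[[0,0,0],[0,0,8],1],[[0,0,0],[0,0,0],1]]'; python3 - <<'E'
from h import *
st()
E
```

```text
t: 31.0
eef_pos: [0.6047, -0.2477, 0.1069]
tool_rot: [0.0, 0.087, 0.996, 0.003]
contact_force: [2.0, 5.3, 1.8]
gripper_width: 0.123
{'t': 31.0, 'q': [0.9061, 0.7564, -0.9117, 1.6654, 0.6648, 1.0601, 1.1826], 'eef_pos': [0.6047, -0.2477, 0.1069], 'tool_rot': [0.0002, 0.0872, 0.9962, 0.0026], 'contact_force': [2.0142, 5.258, 1.8142], 'torque': [1.1875, -0.1912, -0.1013], 'gripper_width': 0.123}
```

```bash
python3 -m jog '[[[0,0,0],[0,0,9],1],[[0,0,0],[0,0,9],1],[[0,0,0],[0,0,9],1],[[0,0,0],[0,0,9],1],[[0,0,0],[0,0,9],1],[[0,0,0],[0,0,9],1],[[0,0,0],[0,0,9],1],[[0,0,0],[0,0,0],1],[[0,0,0],[0,0,0],1]]'; cat > look.py <<'E'
import sys
from plane import *
n=sys.argv[1]
S=[bot.read_camera("side") for _ in range(2)]; T=[bot.read_camera("top") for _ in range(2)]
np.savez(f"L{n}.npz",sp=np.mean([s[0] for s in S],0),tp=np.mean([s[0] for s in T],0),sd=np.mean([s[1] for s in S],0),td=np.mean([s[1] for s in T],0))
z=np.load(f"L{n}.npz")
a=z["tp"][150:190,340:393]; b=z["sp"][205:260,350:385]
A=cv2.resize(a,None,fx=8,fy=8,interpolation=cv2.INTER_CUBIC); B=cv2.resize(b,None,fx=8,fy=8,interpolation=cv2.INTER_CUBIC)
H=max(A.shape[0],B.shape[0]); f=lambda x:np.pad(x,((0,H-x.shape[0]),(0,0),(0,0)))
cv2.imwrite(f"pics/look{n}.png",np.clip(np.hstack([f(A),f(B)])[:,:,::-1],0,255).astype(np.uint8))
mid=np.array([.575,-.062]); ax=np.array([-.156,.988])
for cam in("side","top"):
    P,u,v=cloud(cam,z[cam[0]+"d"]); rgb=z[cam[0]+"p"][v,u]
    q=(P[:,:2]-mid); l=q@ax; w=q@np.array([.988,.156])
    b=(abs(l)<.14)&(abs(w)<.072)&(rgb[:,0]>100)&(rgb[:,2]>80)&(P[:,2]>.05)&(P[:,2]<.095)&~((abs(l)<.06)&(abs(w)<.03))
    c,k,s=fit(np.c_[l[b],w[b],P[b,2]],th=.005)
    t=(abs(P[:,2])<.015)&(abs(l)<.3)&(abs(w)<.2); ct,_,_=fit(np.c_[l[t],w[t],P[t,2]],th=.005)
    print(cam,"slope along +y(hinge): board",c[:2].round(4),"table",ct[:2].round(4),"n",b.sum(),"diff",round(c[0]-ct[0],4),"-> bubble(mm to foot)",round(-(c[0]-ct[0])*350,1),"z mid",round(c[2]-ct[2],4))
E
python3 - <<'E'
from h import *
st()
E
```

```text
t: 32.12
eef_pos: [0.6054, -0.2469, 0.1069]
tool_rot: [-0.001, 0.594, 0.804, 0.003]
contact_force: [3.3, 7.3, 1.0]
gripper_width: 0.125
{'t': 32.125, 'q': [0.7645, 0.6694, -0.6765, 1.6748, 0.482, 0.9709, 0.214], 'eef_pos': [0.6054, -0.2469, 0.1069], 'tool_rot': [-0.0011, 0.5942, 0.8043, 0.003], 'contact_force': [3.2925, 7.3078, 0.9997], 'torque': [1.4436, -0.4458, -0.1323], 'gripper_width': 0.1248}
```

```bash
python3 look.py 1
```

```text
side slope along +y(hinge): board [-0.0215  0.001 ] table [-0.0005  0.0008] n 4665 diff -0.021 -> bubble(mm to foot) 7.3 z mid 0.0781
top slope along +y(hinge): board [-0.0226 -0.0004] table [-0.0015  0.0001] n 4727 diff -0.0211 -> bubble(mm to foot) 7.4 z mid 0.078
```

View pics/look1.png

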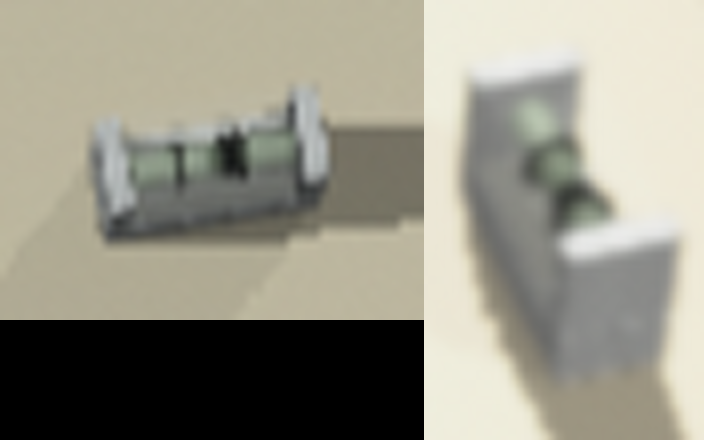

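```bash
python3 -m jog '[[[0,0,0],[0,0,0],0.5],[[0,0,0],[0,0,0],0.3],[[0,0,0],[0,0,0],0.3],[[0,0,-15],[0,0,0],0.3],[[0,0,-30],[0,0,0],0.3],[[0,0,-40],[0,0,0],0.6],[[0,0,0],[0,0,0],1],[[0,0,0],[0,0,0],1],[[0,0,0],[0,0,0],1]]' 40; python3 look.py 2; python3 - <<'E'
from h import *
st()
z=np.load("L2.npz"); print(bot.landmark_of("side","level_centre")[:4])
P,u,v=cloud("top",z["td"]); k=(abs(P[:,0]-.575)<.06)&(abs(P[:,1]+.06)<.06)&(P[:,2]>.108)&(P[:,2]<.14)
Q=P[k]; print(len(Q),cv2.minAreaRect(Q[:,:2].astype(np.float32)*1000),np.percentile(Q[:,2],[10,50,90]))
P,u,v=cloud("side",z["sd"]); k=(abs(P[:,0]-.575)<.06)&(abs(P[:,1]+.06)<.06)&(P[:,2]>.108)&(P[:,2]<.14)
Q=P[k]; print(len(Q),cv2.minAreaRect(Q[:,:2].astype(np.float32)*1000),np.percentile(Q[:,2],[10,50,90]))
plan([.571,-.0345,.18],frame(9,0,0))
E
```

```text
t: 33.45
eef_pos: [0.603, -0.2502, 0.1901]
tool_rot: [-0.002, 0.595, 0.804, 0.001]
contact_force: [0.4, -0.3, 0.2]
gripper_width: 0.003
side slope along +y(hinge): board [-0.0211  0.0011] table [-0.0005  0.0008] n 5136 diff -0.0206 -> bubble(mm to foot) 7.2 z mid 0.0781
top slope along +y(hinge): board [-0.0223  0.0006] table [-0.0017  0.0001] n 4733 diff -0.0206 -> bubble(mm to foot) 7.2 z mid 0.078
{'t': 33.65, 'q': [0.797, 0.5822, -0.7187, 1.6102, 0.4121, 1.11, 0.2696], 'eef_pos': [0.6035, -0.2501, 0.1903], 'tool_rot': [-0.002, 0.5949, 0.8038, 0.0009], 'contact_force': [-0.0316, 0.4228, -0.2817], 'torque': [-0.0065, 0.0483, -0.0062], 'gripper_width': -0.0013}
[{'xy': [0.5428, 0.3427], 'score': 0.75}, {'xy': [0.5242, 0.4313], 'score': 0.65}, {'xy': [0.5703, 0.5837], 'score': 0.6}]
349 ((572.2708129882812, -64.23124694824219), (30.964569091796875, 69.89266967773438), 8.807066917419434) [0.12214608 0.12430934 0.12615996]
484 ((574.0728149414062, -62.14335250854492), (30.551856994628906, 70.14310455322266), 9.397130012512207) [0.11572228 0.12213004 0.12332969]
shift in present tool axes mm [215.7  31.8  11.4] | turn deg [-0.1 -0.2  8. ] | shift in the final axes [218.    1.5  10.5]
```

View pics/look2.png

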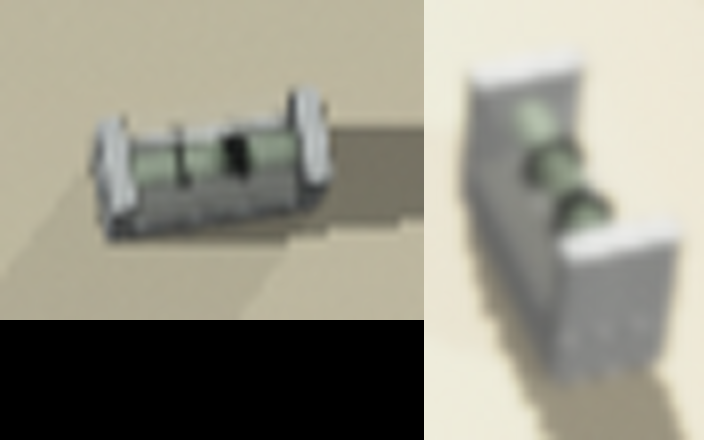

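```bash
python3 -m jog '[[[42,6,0],[0,0,4],1],[[43,4,0],[0,0,4],1],[[43,1,0],[0,0,0],1],[[43,0,0],[0,0,0],1],[[43,0,0],[0,0,0],1],[[0,0,0],[0,0,0],1],[[0,0,0],[0,0,0],1]]'; python3 - <<'E'
from h import *
st(); plan([.569,-.037,.13],frame(9,0,0))
E
```

```text
t: 34.58
eef_pos: [0.5725, -0.0385, 0.1917]
tool_rot: [-0.001, 0.65, 0.76, 0.001]
contact_force: [0.4, -0.3, 0.9]
gripper_width: -0.003
{'t': 34.575, 'q': [0.544, 0.4576, -0.7584, 1.8027, 0.3599, 1.026, -0.1965], 'eef_pos': [0.5725, -0.0385, 0.1917], 'tool_rot': [-0.0013, 0.6496, 0.7603, 0.0007], 'contact_force': [0.3915, -0.3126, 0.9438], 'torque': [-0.057, -0.0029, 0.0126], 'gripper_width': -0.0026}
shift in present tool axes mm [ 1.9 -3.1 61.7] | turn deg [-0.  -0.2 -0. ] | shift in the final axes [ 2.  -3.2 61.7]
```

```bash
python3 -m jog '[[[2,-3,25],[0,0,0],1],[[0,0,25],[0,0,0],1],[[0,0,10],[0,0,0],1],[[0,0,3],[0,0,0],1],[[0,0,0],[0,0,0],1]]'; python3 -m jog '[[[0,0,2],[0,0,0],1],[[0,0,2],[0,0,0],1],[[0,0,0],[0,0,0],1]]'; python3 -m jog '[[[0,0,2],[0,0,0],1],[[0,0,0],[0,0,0],1]]'
```

```text
t: 35.2
eef_pos: [0.5696, -0.0365, 0.1293]
tool_rot: [-0.001, 0.65, 0.76, 0.001]
contact_force: [0.2, -0.0, 0.4]
gripper_width: -0.001
t: 35.58
eef_pos: [0.569, -0.0362, 0.1248]
tool_rot: [-0.001, 0.649, 0.76, 0.001]
contact_force: [-0.3, -1.0, 0.1]
gripper_width: -0.001
t: 35.83
eef_pos: [0.5694, -0.0364, 0.123]
tool_rot: [-0.001, 0.65, 0.76, 0.001]
contact_force: [0.2, -1.7, 2.5]
gripper_width: -0.0
```

```bash
python3 -m jog '[[[0,0,1.5],[0,0,0],1],[[0,0,0],[0,0,0],1]]'; python3 -m jog '[[[0,0,1.5],[0,0,0],1],[[0,0,0],[0,0,0],1]]'; python3 -m jog '[[[0,0,1],[0,0,0],1],[[0,0,0],[0,0,0],1]]'
```

```text
t: 36.08
eef_pos: [0.5694, -0.0366, 0.1215]
tool_rot: [-0.001, 0.65, 0.76, 0.001]
contact_force: [-0.1, -1.8, 5.0]
gripper_width: -0.0
t: 36.33
eef_pos: [0.5697, -0.0367, 0.1207]
tool_rot: [-0.001, 0.65, 0.76, 0.001]
contact_force: [-1.9, -3.9, 10.1]
gripper_width: 0.0
t: 36.58
eef_pos: [0.5702, -0.0368, 0.1205]
tool_rot: [-0.0, 0.65, 0.76, 0.001]
contact_force: [-2.5, -4.4, 14.6]
gripper_width: -0.003
```

```bash
python3 -m jog '[[[0,0,-0.3],[0,0,0],1],[[0,0,0],[0,0,0],1],[[0,0,0],[0,0,0],1],[[0,0,0],[0,0,0],1],[[0,0,0],[0,0,0],1],[[0,0,0],[0,0,0],1],[[0,0,0],[0,0,0],1],[[0,0,0],[0,0,0],1],[[0,0,0],[0,0,0],1],[[0,0,0],[0,0,0],1],[[0,0,0],[0,0,0],1]]'; python3 look.py 3;python3 - <<'E'
import numpy as np,cv2
p=np.load("L3.npz")["sp"]; cv2.imwrite("pics/s3.png",cv2.resize(p[170:290,300:460],(800,600),interpolation=cv2.INTER_CUBIC)[:,:,::-1])
E
```

```text
t: 37.95
eef_pos: [0.57, -0.0368, 0.1206]
tool_rot: [-0.0, 0.65, 0.76, 0.001]
contact_force: [-2.9, -3.5, 13.7]
gripper_width: 0.002
side slope along +y(hinge): board [0.0021 0.0011] table [-0.0005  0.0009] n 5503 diff 0.0026 -> bubble(mm to foot) -0.9 z mid 0.0746
top slope along +y(hinge): board [0.0006 0.0005] table [-0.0018  0.    ] n 2434 diff 0.0023 -> bubble(mm to foot) -0.8 z mid 0.0746[ WARN:0@0.068] global loadsave.cpp:1063 imwrite_ Unsupported depth image for selected encoder is fallbacked to CV_8U.
```

View pics/look3.png

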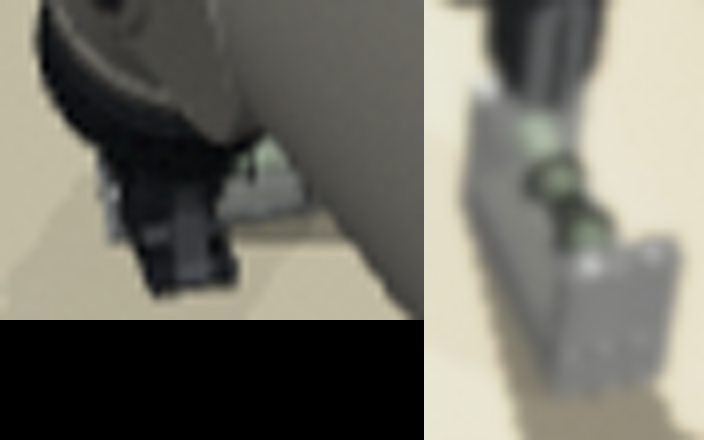

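View pics/s3.png

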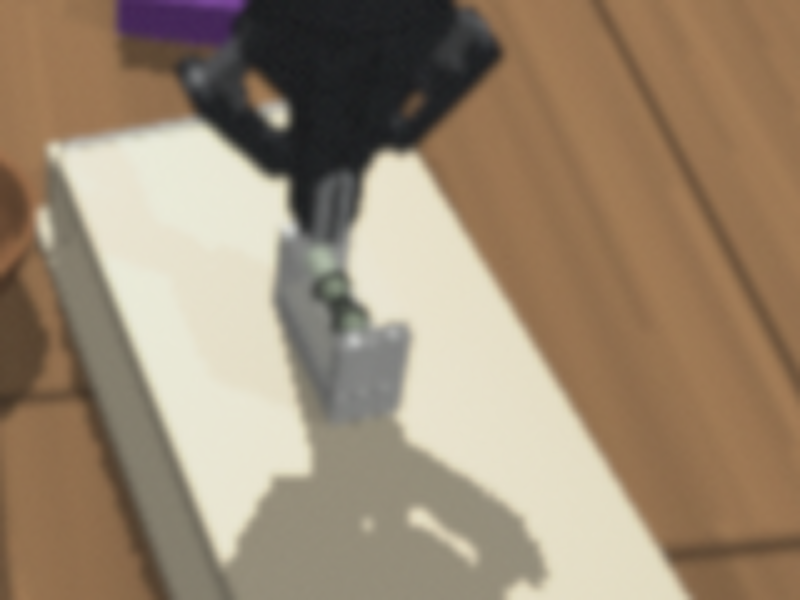

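```bash
python3 - <<'E'
from h import *
z1=dict(sp=np.load("side2.npy").astype(float),tp=np.load("top2.npy").astype(float))
ims={"init(-12?)":(z1,.0700,.034),"L2(+7.2)":(np.load("L2.npz"),.078,-.0206),"L3 pressed":(np.load("L3.npz"),.0746,.0025)}
c0=np.array([.5735,-.0628]); ax=np.array([-.156,.988])
s=np.arange(-24,24.1,2)
rows=[]
for nm,(z,zb,sl) in ims.items():
    for cam in(["side","top"] if "L3" not in nm else ["side"]):
        img=z[cam[0]+"p"].mean(2).astype(np.float32)
        for h in (.036,):
            pr=np.zeros(len(s))
            offs=np.linspace(-.003,.003,5)
            for o in offs:
                pts=[w2px(cam,[*(c0-ax*t/1000+o*np.array([.988,.156])),zb-sl*t/1000+h]) for t in s]
                m=np.array(pts,np.float32)
                pr+=cv2.remap(img,m[None,:,0],m[None,:,1],cv2.INTER_LINEAR)[0]/len(offs)
            print(nm,cam,h,pr.round(0).astype(int).tolist())
        if cam=="side":
            # rectified strip: along vial x height offset
            W=np.zeros((40,97,2),np.float32)
            for i,o in enumerate(np.linspace(-.012,.012,40)):
                for j,t in enumerate(np.linspace(-36,36,97)):
                    W[i,j]=w2px(cam,[*(c0-ax*t/1000+o*np.array([.988,.156])),zb-sl*t/1000+.036])
            r=cv2.remap(z["sp"].astype(np.float32),W[...,0],W[...,1],cv2.INTER_CUBIC)
            r=cv2.resize(r,None,fx=8,fy=5); cv2.line(r,(r.shape[1]//2,0),(r.shape[1]//2,8),(255,0,0),2); rows.append(r)
print(s.tolist())
cv2.imwrite("pics/strips.png",np.clip(np.vstack(rows)[:,:,::-1],0,255).astype(np.uint8))
E
```

```text
init(-12?) side 0.036 [156, 155, 143, 118, 91, 76, 72, 82, 98, 114, 127, 137, 150, 166, 178, 176, 158, 130, 112, 117, 128, 144, 170, 200, 219]Traceback (most recent call last):
  File "<stdin>", line 23, in <module>
  File "h.py", line 10, in w2px
    i=bot.camera_info(cam);T=np.array(i["world_from_camera"])
ValueError: time passes only in moves, steps and waits
```

```bash
cat > strip.py <<'E'
from h import *
CI={c:bot.camera_info(c) for c in("side","top")}
def proj(cam,p):
    i=CI[cam];T=np.array(i["world_from_camera"]); c=(np.asarray(p)-T[:3,3])@T[:3,:3]
    return np.stack([i["cx"]-i["fx"]*c[...,0]/c[...,2], i["cy"]+i["fy"]*c[...,1]/c[...,2]],-1).astype(np.float32)
def strip(cam,img,zb,sl,h=.036,c0=(.5735,-.0628)):
    ax=np.array([-.156,.988]);pe=np.array([.988,.156])
    o,t=np.meshgrid(np.linspace(-.012,.012,40),np.linspace(-.036,.036,97),indexing="ij")
    P=np.stack([c0[0]-ax[0]*t+o*pe[0],c0[1]-ax[1]*t+o*pe[1],zb-sl*t+h],-1)
    m=proj(cam,P); return cv2.remap(np.asarray(img,np.float32),m[...,0],m[...,1],cv2.INTER_CUBIC)
E
python3 - <<'E'
from strip import *
z1=dict(sp=np.load("side2.npy"),tp=np.load("top2.npy"))
rows=[]
for nm,z,zb,sl in (("init",z1,.0700,.034),("L2",np.load("L2.npz"),.078,-.0206),("L3",np.load("L3.npz"),.0746,.0025)):
    for cam in ("side","top"):
        r=strip(cam,z[cam[0]+"p"],zb,sl); g=r.mean(2)[14:26].mean(0); print(nm,cam,g[8:90:4].round().astype(int).tolist())
        r=cv2.resize(r,(776,95)); cv2.line(r,(388,0),(388,8),(255,0,0),2); rows.append(r)
print(np.linspace(-36,36,97)[8:90:4].round(0).tolist())
cv2.imwrite("pics/strips.png",np.clip(np.vstack(rows)[:,:,::-1],0,255).astype(np.uint8))
E
```

```text
init side [146, 143, 158, 154, 118, 78, 69, 88, 116, 132, 149, 175, 179, 143, 109, 121, 143, 186, 222, 223, 184]
init top [170, 180, 151, 107, 69, 25, 54, 65, 122, 140, 141, 138, 139, 109, 71, 134, 136, 136, 130, 108, 114]
L2 side [146, 160, 172, 176, 173, 152, 114, 113, 129, 140, 149, 136, 98, 93, 119, 145, 193, 229, 226, 185, 144]
L2 top [182, 181, 128, 141, 140, 140, 140, 75, 136, 142, 136, 115, 56, 26, 53, 130, 139, 135, 133, 113, 125]
L3 side [108, 127, 151, 165, 168, 163, 136, 105, 112, 123, 113, 89, 77, 82, 98, 120, 131, 143, 157, 157, 141]
L3 top [39, 15, 14, 18, 14, 13, 13, 13, 13, 13, 11, 11, 14, 28, 48, 69, 127, 130, 88, 69, 75]
[-30.0, -27.0, -24.0, -21.0, -18.0, -15.0, -12.0, -9.0, -6.0, -3.0, 0.0, 3.0, 6.0, 9.0, 12.0, 15.0, 18.0, 21.0, 24.0, 27.0, 30.0]
```

View pics/strips.png

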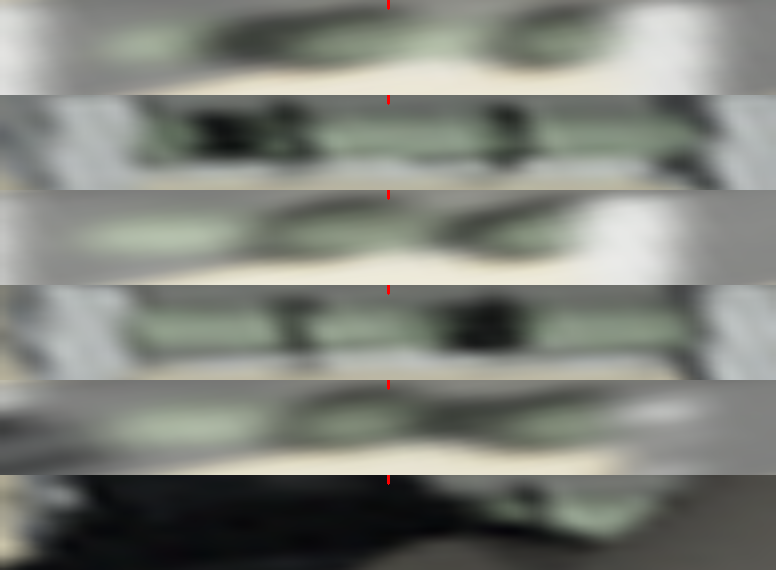

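```bash
python3 -m jog '[[[0,0,0],[0,0,0],1],[[0,0,0],[0,0,0],1],[[0,0,0],[0,0,0],1],[[0,0,0],[0,0,0],1],[[0,0,0],[0,0,0],1],[[0,0,0],[0,0,0],1]]'; python3 look.py 4; python3 - <<'E'
from strip import *
out=[]
for n,(dv) in ((2,0),(3,3),(4,3)):
    z=np.load(f"L{n}.npz"); p=z["sp"].astype(np.float32)[212+dv:247+dv,352:384]
    p=cv2.resize(p,None,fx=8,fy=16,interpolation=cv2.INTER_CUBIC); out.append(np.clip((p-20)*(1.3 if n>2 else 1.1),0,255))
cv2.imwrite("pics/cmp.png",np.hstack(out)[:,:,::-1].astype(np.uint8))
E
```

```text
t: 38.9
eef_pos: [0.57, -0.0368, 0.1206]
tool_rot: [-0.0, 0.65, 0.76, 0.001]
contact_force: [-1.8, -3.1, 14.2]
gripper_width: 0.002
side slope along +y(hinge): board [0.0018 0.0007] table [-0.0006  0.0008] n 5502 diff 0.0024 -> bubble(mm to foot) -0.8 z mid 0.0746
top slope along +y(hinge): board [0.    0.001] table [-0.0016 -0.    ] n 2446 diff 0.0017 -> bubble(mm to foot) -0.6 z mid 0.0747
```

View pics/cmp.png

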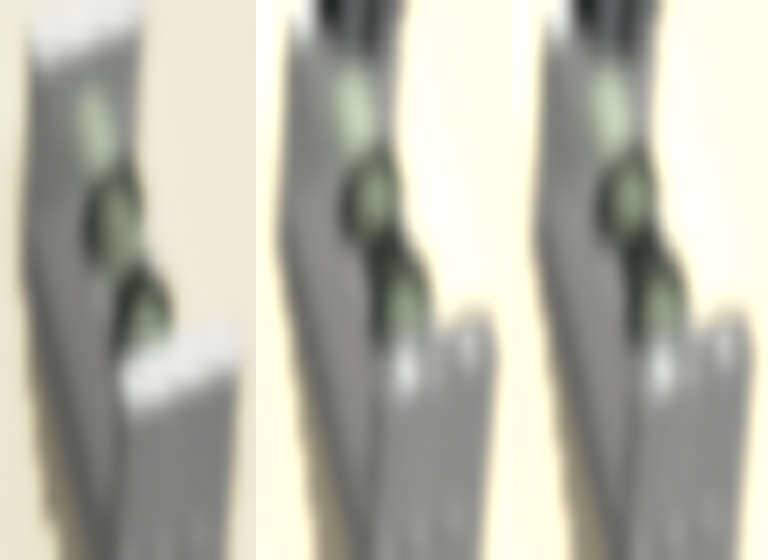

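```bash
cat > slope.py <<'E'
from plane import *
def slope(cam,p,d):
    mid=np.array([.575,-.062]); ax=np.array([-.156,.988])
    P,u,v=cloud(cam,d); rgb=p[v,u]
    q=(P[:,:2]-mid); l=q@ax; w=q@np.array([.988,.156])
    b=(abs(l)<.14)&(abs(w)<.072)&(rgb[:,0]>100)&(rgb[:,2]>80)&(P[:,2]>.05)&(P[:,2]<.095)&~((abs(l)<.06)&(abs(w)<.03))
    c,k,s=fit(np.c_[l[b],w[b],P[b,2]],th=.005)
    t=(abs(P[:,2])<.015)&(abs(l)<.3)&(abs(w)<.2); ct,_,_=fit(np.c_[l[t],w[t],P[t,2]],th=.005)
    return c[:2].round(4),ct[:2].round(4),(c-ct)[2].round(4)
E
python3 - <<'E'
from slope import *
z=np.load("d0.npz")
for c in("side","top"):
    print("start",c,slope(c,z[c[0]+"p"],z[c[0]+"d"])); print("placed",c,slope(c,np.load(f"{c}2.npy"),np.load(f"{c}2d.npy")))
E
```

```text
start side (array([0.0345, 0.0012]), array([-0.0006,  0.0008]), np.float64(0.0697))
placed side (array([0.0459, 0.0013]), array([-0.0005,  0.0009]), np.float64(0.068))
start top (array([ 0.0341, -0.0008]), array([-0.0016,  0.0002]), np.float64(0.0698))
placed top (array([ 0.0452, -0.0007]), array([-0.0016,  0.0003]), np.float64(0.0682))
```

```bash
python3 - <<'E'
from strip import *
z1=np.load("side2.npy")
t=np.linspace(-36,36,97)
def get(img,zb,sl):
    r=strip("side",img,zb,sl,h=.038)
    return r.mean(2)
A=get(z1,.068,.0465);B=get(np.load("L2.npz")["sp"],.078,-.0206);C=get((np.load("L4.npz")["sp"]+np.load("L3.npz")["sp"])/2,.0746,.0022)
for i0,i1 in((8,14),(14,20),(20,26),(26,32)):
    for n,X in(("init",A),("L2",B),("L4",C)): print(i0,n,X[i0:i1].mean(0)[22:82:3].round().astype(int).tolist())
print(t[22:82:3].round(0).tolist())
out=[cv2.resize(np.clip(X*1.0,0,255),(776,190),interpolation=cv2.INTER_CUBIC) for X in(A,B,C*1.15)]
cv2.imwrite("pics/strip2.png",np.vstack(out).astype(np.uint8))
E
```

```text
8 init [137, 120, 93, 74, 69, 72, 84, 97, 106, 120, 139, 152, 150, 130, 102, 92, 103, 123, 165, 210]
8 L2 [154, 154, 152, 142, 121, 99, 97, 105, 110, 116, 123, 122, 103, 80, 78, 95, 121, 158, 203, 225]
8 L4 [144, 146, 146, 144, 136, 116, 95, 93, 101, 101, 92, 77, 67, 68, 71, 78, 91, 104, 119, 144]
14 init [144, 108, 74, 62, 70, 89, 114, 128, 134, 146, 165, 174, 159, 125, 106, 119, 130, 145, 180, 215]
14 L2 [179, 179, 172, 153, 120, 110, 124, 134, 139, 142, 140, 121, 89, 80, 102, 129, 147, 176, 213, 231]
14 L4 [166, 170, 170, 164, 144, 114, 105, 119, 126, 120, 98, 73, 65, 72, 83, 103, 123, 131, 136, 148]
20 init [139, 109, 86, 75, 81, 99, 117, 129, 143, 165, 185, 188, 169, 134, 110, 114, 131, 161, 198, 222]
20 L2 [171, 170, 161, 136, 112, 107, 118, 130, 147, 166, 170, 154, 129, 113, 111, 122, 142, 181, 218, 231]
20 L4 [161, 164, 164, 155, 132, 108, 104, 113, 121, 123, 121, 115, 109, 101, 97, 105, 118, 128, 136, 143]
26 init [138, 133, 131, 136, 142, 141, 148, 166, 191, 210, 218, 219, 210, 183, 155, 149, 171, 199, 218, 226]
26 L2 [153, 155, 155, 153, 154, 156, 161, 175, 197, 214, 218, 213, 203, 183, 168, 169, 190, 216, 230, 234]
26 L4 [140, 145, 149, 150, 150, 151, 153, 158, 168, 184, 197, 198, 190, 174, 157, 151, 157, 170, 179, 170]
[-20.0, -17.0, -15.0, -13.0, -10.0, -8.0, -6.0, -4.0, -2.0, 1.0, 3.0, 5.0, 8.0, 10.0, 12.0, 14.0, 16.0, 19.0, 21.0, 23.0]
```

View pics/strip2.png

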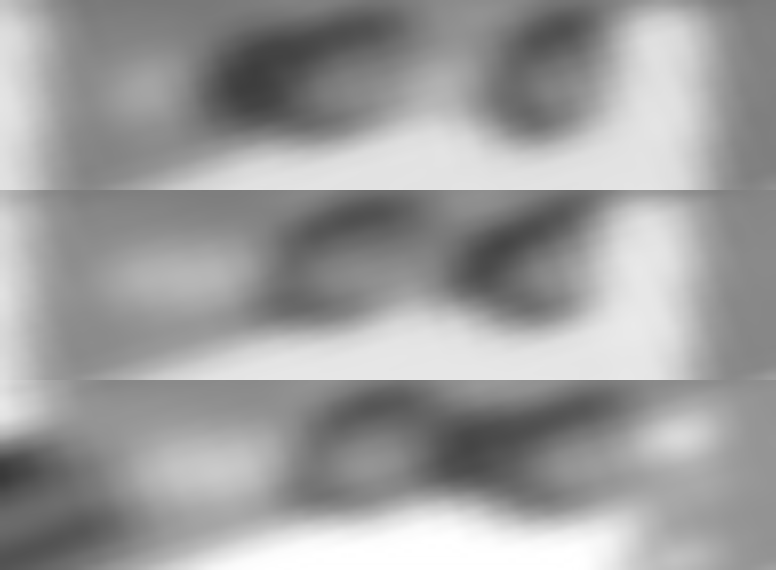

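```bash
python3 - <<'E'
import numpy as np,cv2
o=[]
for n in(2,4):
    p=np.load(f"L{n}.npz")["tp"].astype(np.float32)[155:182,348:385]; o.append(cv2.resize(p,None,fx=10,fy=10,interpolation=cv2.INTER_CUBIC))
cv2.imwrite("pics/t4.png",np.clip(np.hstack(o)[:,:,::-1]*1.3,0,255).astype(np.uint8))
E
```

```text
(no output)
```

View pics/t4.png

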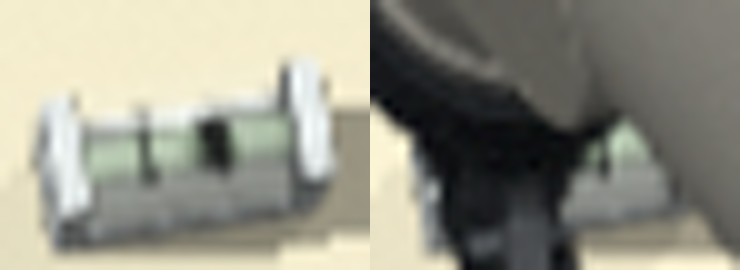

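```bash
python3 -m jog '[[[0,0,-0.4],[0,0,0],1],[[0,0,0],[0,0,0],1],[[0,0,0],[0,0,0],1],[[0,0,0],[0,0,0],1],[[0,0,0],[0,0,0],1],[[0,0,0],[0,0,0],1],[[0,0,0],[0,0,0],1],[[0,0,0],[0,0,0],1]]'; python3 look.py 5; python3 - <<'E'
from h import *
st()
z=np.load("L5.npz"); a=z["sp"].astype(np.float32); cv2.imwrite("pics/final.png",a[:,:,::-1].astype(np.uint8))
E
```

```text
t: 40.1
eef_pos: [0.5699, -0.0368, 0.1207]
tool_rot: [-0.0, 0.65, 0.76, 0.001]
contact_force: [-0.5, -3.7, 11.7]
gripper_width: 0.001
side slope along +y(hinge): board [0.0015 0.0008] table [-0.0005  0.0009] n 5522 diff 0.002 -> bubble(mm to foot) -0.7 z mid 0.0747
top slope along +y(hinge): board [ 0.0012 -0.0001] table [-0.0016  0.    ] n 2435 diff 0.0028 -> bubble(mm to foot) -1.0 z mid 0.0746
{'t': 40.3, 'q': [0.5014, 0.5375, -0.7131, 1.8695, 0.4403, 0.897, -0.2668], 'eef_pos': [0.5698, -0.0368, 0.1206], 'tool_rot': [-0.0004, 0.6497, 0.7602, 0.001], 'contact_force': [-1.1673, -3.3272, 10.7177], 'torque': [-0.7334, 0.3593, 0.0015], 'gripper_width': -0.0009}
```

View pics/final.png

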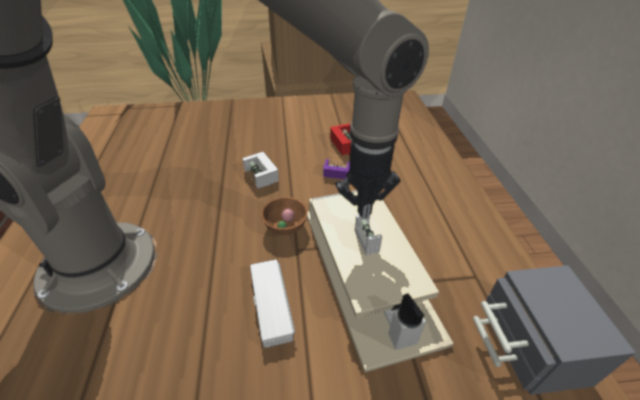

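```bash
python3 -c "
from station import bot
print(bot.hand_in())"
```

```text
the job is handed in; nothing more can be done
None
```

The job is handed in at about 40 s of the 72 s. The arm is still pressing the level, and my best estimate puts the bubble within about 1 mm of centre.

**What I did**
- I took the small white level, stood it upright on free table and regrasped it from above. I then set it lengthwise at about the middle of the cream board and let go.
- I turned the knob about 92° clockwise and released it. I am pressing the hinge end of the level's top with shut fingertips, clear of the board and knob.

**Last checks**
- **Press:** the push is about 11 N. The board's slope and height did not change between 14 N and 11 N, so it is fully home.
- **Bubble:** the pressed board slopes 0.002–0.003 rad in both depth cameras, which puts the bubble about 0.5–1 mm from centre, towards the hinge. At two earlier tilts, slope and the top view of the bubble agreed to about 0.5 mm. The part of the top view not hidden by the arm shows the line nearest the foot clear of the bubble.
- **Disagreement:** the bubble read directly in the side camera came out 1–4 mm towards the foot. I gave that little weight, because one pixel there is about 3 mm and the bubble blurs into the line.
- **Bystanders:** the bowl and case look unmoved in the last picture.

One earlier move went wrong: I had the tilt handedness reversed, and the arm ran to a joint limit. The level sank to about 9 cm near the bowl, so I backed out. I saw no contact in the picture or the force reading.

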